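# Change over the rails on a vacuum jig

### The arm

A 6-joint arm with a two-finger parallel gripper is mounted at the origin on the work surface. World frame = base frame: x ahead of the robot, y to its left, z up, the work surface at z = 0. Lengths are in mm, angles in rad, forces in N, time in s.
With the tool pointing down it reaches from about 400 to 925 mm from the base axis. Payload 12.5 kg.
Tool frame: the origin (TCP) lies at the very end of the fingers, on their centre line; the grasp point (between the pads) lies 19 mm behind it; z points along the fingers, y is the line along which they close (so a half turn about z gives the same grasp; the last joint's range is limited). The gripper opens to 95 mm and grips with 3 to 60 N. Pads are 20 mm wide; open, the fingers measure 119 mm over their backs; the gripper's body (75 mm by 180 mm) begins 59 mm behind the grasp point.
Start: joints at [1.046, 0.491, 1.559, -0, 1.092, -0.106], TCP at [254.151, 571.011, 214.661] pointing down, gripper open.
Joint ranges: [-3.1, 3.1], [-0.84, 2.19], [0.05, 2.79], [-1.13, 4.28], [0.06, 2.93], [-2.69, 2.69]. Speed limits (rad/s): [2.22, 2.22, 2.79, 3.14, 3.14, 3.14].

### API

Orientations are given as [roll, pitch, yaw] about the fixed x, y, z axes, in that order (R = Rz(yaw) Ry(pitch) Rx(roll)).
In Python, from cell import state, imaging, env, spot_in, mark_of gives the robot as it stands. The module is installed in compiled form; this text tells all that it offers.
- The arm moves only by the tool step_arm, never from a script. Its argument "increments" is a list of rows, each an object with "slide": the shift along the tool's x, y, z in m, a list of three; "roll": the turn about the tool's z in rad. A call has 1 to 5 rows; each row is the pose to reach, as a shift and turn from the pose commanded when the call began, along the tool's axes at that moment; what a row does not reach only later rows make up. A row lasts 1/8 s, in which the tool goes at most 62.5 mm and 10.7 degrees, less where a joint would pass 70% of its speed; a pose out of reach is approached as far as the arm can. A call with a gripper value outside its range is refused whole. "fingers" is the opening, from 0 (shut) to 1 (fully open), set as the call begins (left out, the last holds). The fingers move at their own pace and stop on an object; the grip force is fixed at half the most. Time passes only in rows, so rows that repeat a pose let the fingers close. It gives the time, the measured TCP pose, the force, the opening and the grip force at its end, in the units of the state.
- state(): the state, without advancing time (a new reading comes with each control period).
- imaging.read_camera(name): name is "scene" or "side" or "wrist"; returns a dict with "color" (400x640x3 uint8, red, green, blue), "z_map" (400x640 float32, mm along the optical axis (not along the pixel's ray), 0 where there is no reading), "intrinsics" (3x3 intrinsics, pixels), "camera_from_world" (4x4, takes a point from world to camera coordinates). Camera axes: x right, y up, looking along -z (the intrinsics and any distortion apply to the point x, -y, -z); pixel columns grow to the right and rows downward; lengths in mm; the calibration is good to about 2 mm. A picture is of the moment at which its call begins.
- env.job_done(): hands the job in; it is judged then, once.
Trained networks look in the newest picture that a camera, given by its name, has taken for a name from the list of things; names that differ only in an ending like _2 or _b are one class to them, and where a whole thing is asked for, a point or a joint stands for the part that bears it (a point fixed in the world has none). Each returns a list of dicts, best first, with "confidence" (0 to 1); they miss things now and then, are a little off and sometimes report something else, mostly with a low value. They report only what shows in the picture. A call takes as long as a camera call.
- spot_in(camera, target): "bbox" ([left, top, right, bottom] in pixels, round what is visible of it).
- mark_of(camera, target): "uv" ([column, row] in pixels: a listed point, or the origin of a listed thing).
The state is a dict: "t": time; "joints": joint angles; "qvel": joint speeds; "tau": joint torques, N m; "eef_pos": TCP position; "tcp_rot": TCP orientation; "ft_force": force on the tool from outside, world axes, zero at the start; "moment": the same for the moment, N m; "opening": opening from 0.0 (shut) to 1.0 (fully open); "grip_force": force on a finger pad.
Only numpy, scipy, OpenCV 4.12 (cv2) and the standard library are available. Lean on these libraries where they do the work, as an engineer would, in place of code of your own. Each camera call takes 0.05 s, during which the arm holds its last target. There are 200 camera calls.

### The job

Change over the rails on the vacuum jig: first shut the valve (lever fully crosswise to the pipe) while the finished, grooved rails are still on the jig. With it shut, lay the finished rails flat, side by side, on the floor of the tray, and bring every new rail (a tenon at both ends) from the crate and lay it flat on its own pad of the jig, along the pad, centred on it and covering it; the offcuts stay in the crate, though one that lies across a rail may be moved aside in there. When all are in place open the valve fully again (lever in line with the pipe), and do not disturb the glue bottle, screwdriver and steel block beyond the work.

Things in the scene. Friction and masses are not known exactly. Their poses are not given: they have to be found in the camera images.
- lever (a joint): Lever of the quarter-turn vacuum valve, turning about a vertical axis. 0 = shut (lever crosswise to the pipe, pointing along the valve board's -y), 1.571 = fully open (lever in line with the pipe, pointing along the board's -x). Both ends are hard stops; as the value grows the lever turns clockwise seen from above. It stays where it is left; about 0.15 N m turns it (2 to 3 N at the grip). The vacuum itself is not simulated.
- lever_grip (a point): Middle of the lever's black grip, 70 mm from the axis and 105 mm above the bench. The grip is a bar 18 mm wide, 14 mm high and 62 mm long (from 41 to 103 mm out from the axis), level; pinch it across from above, or push it. Below it the space is free to the board (12 mm high); the pipe lies lower (top at 67 mm, 72 mm at its brass collars) and ends 45 mm from the axis on the -x side. The point's y axis runs along the lever, and turns with it.
- valve_axis (a point): Point on the lever's vertical axis, level with the lever (105 mm above the bench). Its x and y axes are those of the valve board, which is 150 x 150 mm, 12 mm thick and fixed; the pipe runs along x. The board and tray stand on one side of the jig, the crate on the other; the sides change from start to start.
- tray: Empty open tray, fixed, beside the valve board on the robot's side, for the finished rails. 175 (x) x 150 (y) x 26 mm high, walls and floor 5 mm thick. Origin: centre of its underside.
- crate: Open wooden crate, fixed, holding a jumble of pieces lying on its floor. 275 (x) x 270 (y) x 55 mm high, walls and floor 6 mm thick. Origin: centre of its underside.
- jig: Vacuum jig, fixed: a brown wooden board 280 (x) x 130 (y) x 12 mm thick with four black rubber pads standing 6 mm proud, in a row along x, 60 mm apart. Origin: centre of its underside.
- pad1 (a point): Centre of the top of pad 1, 18 mm above the bench. The pad is 10 (x) x 44 (y) mm; a rail must lie along y on it, covering it. Pads 1 to 4 go from the robot's side outwards.
- pad2 (a point): Centre of the top of pad 2, 18 mm above the bench. The pad is 10 (x) x 44 (y) mm; a rail must lie along y on it, covering it. Pads 1 to 4 go from the robot's side outwards.
- pad3 (a point): Centre of the top of pad 3, 18 mm above the bench. The pad is 10 (x) x 44 (y) mm; a rail must lie along y on it, covering it. Pads 1 to 4 go from the robot's side outwards.
- pad4 (a point): Centre of the top of pad 4, 18 mm above the bench. The pad is 10 (x) x 44 (y) mm; a rail must lie along y on it, covering it. Pads 1 to 4 go from the robot's side outwards.
- rail1_mid (a point): New rail (may be absent), plain light wood: body 72 mm long and 28 x 28 mm in section, with a tenon 16 mm long and 14 x 14 mm at BOTH ends, 104 mm over all, about 50 g. The point is its centre; y is its length. It may lie on any of its four sides. It starts in the crate.
- rail2_mid (a point): New rail (may be absent), plain light wood: body 72 mm long and 28 x 28 mm in section, with a tenon 16 mm long and 14 x 14 mm at BOTH ends, 104 mm over all, about 50 g. The point is its centre; y is its length. It may lie on any of its four sides. It starts in the crate.
- rail3_mid (a point): New rail (may be absent), plain light wood: body 72 mm long and 28 x 28 mm in section, with a tenon 16 mm long and 14 x 14 mm at BOTH ends, 104 mm over all, about 50 g. The point is its centre; y is its length. It may lie on any of its four sides. It starts in the crate.
- rail4_mid (a point): New rail (may be absent), plain light wood: body 72 mm long and 28 x 28 mm in section, with a tenon 16 mm long and 14 x 14 mm at BOTH ends, 104 mm over all, about 50 g. The point is its centre; y is its length. It may lie on any of its four sides. It starts in the crate.
- done1_mid (a point): Finished rail: same size and wood as a new rail, but with a groove 10 mm wide and 7 mm deep along its top. Point at its centre; y is its length. It starts on a pad of the jig.
- done2_mid (a point): Finished rail: same size and wood as a new rail, but with a groove 10 mm wide and 7 mm deep along its top. Point at its centre; y is its length. It starts on a pad of the jig.
- offcut1_mid (a point): Plain batten 104 x 28 x 28 mm with no tenons, light wood; an offcut that belongs in the crate. Point at its centre; y is its length.
- offcut2_mid (a point): Plain batten 104 x 28 x 28 mm with no tenons, light wood; an offcut that belongs in the crate. Point at its centre; y is its length.
- offcut3_mid (a point): Short wide block 66 (y) x 36 (x) x 24 (z) mm, light wood; an offcut that belongs in the crate. Point at its centre; y is its length.
- offcut4_mid (a point): Thin strip 156 x 17 x 17 mm, starting on top of the two battens (its underside 34 mm above the bench) and across any rail that lies between them, light wood; an offcut that belongs in the crate. Point at its centre; y is its length.
- glue: Bystander: glue bottle 150 mm tall, 60 mm across, beyond the jig. Origin under its base.
- driver: Bystander: a screwdriver lying beyond the jig. Origin near its middle, on its underside.
- square_block: Bystander: steel block 50 x 110 x 50 mm, beyond the crate or valve. Origin under its centre.

How it is judged:
By the outcome, as a careful person would: the job done as asked, in the order asked, and still so for the second after the job is handed in, with the robot touching nothing.
Of rail1, rail2, rail3, rail4 only 3 to 4 are there at a start; the rules pass over those that are not, and their reading is None.
At some moment in a run one of done1, done2 may be knocked a few centimetres aside while the robot is not near it.
Once in a run the grip may slacken for a moment while it holds something.
It also fails if it takes over 208 s, if anything falls off the work surface, if the arm or the gripper's body presses on something with over 40 N, if the wrist force passes 120 N, or if a joint passes its speed limit or range.

## Working session

There is one attempt and no reset: what is moved stays moved. The work goes in short steps, Python scripts to look and compute and a tool call to move; the robot and the scene stay as the last step left them, time stands still between calls to the robot, and variables do not carry over. Pictures are saved under pics/ and viewed, at most 14 in all, crops included, and the job is handed in when it is done.

Besides the shell and the picture viewer there is one more tool, called after "Emit:" by a JSON object that holds its "op" and its "data", one argument or row to a line. step_arm: Moves the arm, as the interface text tells. Its arguments: {"type":"object","properties":{"increments":{"type":"array"},"fingers":{"type":"number"}},"required":["increments"]}

```bash
mkdir -p pics
cat > h.py <<'E'
import numpy as np, cv2
from cell import state, imaging, env, spot_in, mark_of
def cam(n):
    c=imaging.read_camera(n); c={k:np.array(v) for k,v in c.items()}; return c
def px2w(c,u,v,z=None,d=None):
    K=c["intrinsics"];T=np.linalg.inv(c["camera_from_world"])
    r=np.array([(u-K[0,2])/K[0,0],-(v-K[1,2])/K[1,1],-1.0])
    if z is None:
        if d is None: d=c["z_map"][int(round(v)),int(round(u))]
        return (T@np.r_[r*d,1])[:3]
    o=T[:3,3];w=T[:3,:3]@r
    return o+w*(z-o[2])/w[2]
def cloud(c):
    K=c["intrinsics"];T=np.linalg.inv(c["camera_from_world"]);d=c["z_map"]
    v,u=np.mgrid[:d.shape[0],:d.shape[1]]
    P=np.stack([(u-K[0,2])/K[0,0]*d,-(v-K[1,2])/K[1,1]*d,-d],-1)
    P=P@T[:3,:3].T+T[:3,3]; P[d<=0]=np.nan
    return P
def save(c,n): cv2.imwrite("pics/"+n+".png",c["color"][...,::-1])
E
python3 - <<'E'
from h import *
np.set_printoptions(precision=1,suppress=True)
print(state())
a=cam("scene");save(a,"s0")
for n in ["valve_axis","lever_grip","tray","crate","jig","pad1","pad4","done1_mid","rail1_mid","offcut1_mid","offcut3_mid","offcut4_mid","square_block","glue"]:
    print(n,[(np.round(m["uv"],1).tolist(),round(m["confidence"],2)) for m in mark_of("scene",n)[:5]])
print(a["camera_from_world"],a["intrinsics"])
b=cam("side");save(b,"d0")
cv2.imwrite("pics/both.png",np.vstack([a["color"],b["color"]])[...,::-1])
E
```

```text
{'t': 0.0, 'joints': array([ 1. ,  0.5,  1.6, -0. ,  1.1, -0.1]), 'qvel': array([ 0., -0., -0., -0., -0., -0.]), 'tau': array([  0. , -61.3, -25.8,   0.1,   0. ,  -0. ]), 'eef_pos': array([254. , 570.8, 214.1]), 'tcp_rot': array([-3.1, -0. ,  2.7]), 'ft_force': array([-0.2, -1. , -0.5]), 'moment': array([ 0.,  0., -0.]), 'grip_force': 0.0, 'opening': 1.0010351216833622}
valve_axis [([269.9, 304.3], 0.62)]
lever_grip [([228.1, 295.4], 0.77)]
tray [([183.7, 288.1], 0.88)]
crate [([338.0, 146.8], 0.67)]
jig [([317.6, 114.0], 0.64), ([289.5, 215.9], 0.58)]
pad1 [([299.2, 216.0], 0.83), ([406.8, 202.2], 0.74), ([250.9, 197.3], 0.73), ([275.1, 205.6], 0.61)]
pad4 [([299.2, 216.0], 0.83), ([406.8, 202.2], 0.74), ([250.9, 197.3], 0.73), ([275.1, 205.6], 0.61)]
done1_mid [([252.5, 195.2], 0.85)]
rail1_mid [([376.3, 137.6], 0.68), ([318.5, 116.0], 0.39), ([382.6, 249.4], 0.2)]
offcut1_mid [([291.6, 142.4], 0.86)]
offcut3_mid [([358.4, 170.6], 0.73)]
offcut4_mid [([316.8, 139.7], 0.61)]
square_block [([403.4, 201.4], 0.7)]
glue [([384.5, 248.8], 0.75), ([355.0, 319.1], 0.54)]
[[    0.9     0.4     0.   -554.2]
 [   -0.3     0.7     0.6   117.6]
 [    0.3    -0.6     0.8 -1264.5]
 [    0.      0.      0.      1. ]] [[500.9   0.  319.3]
 [  0.  500.9 194.7]
 [  0.    0.    1. ]]
```

View pics/s0.png

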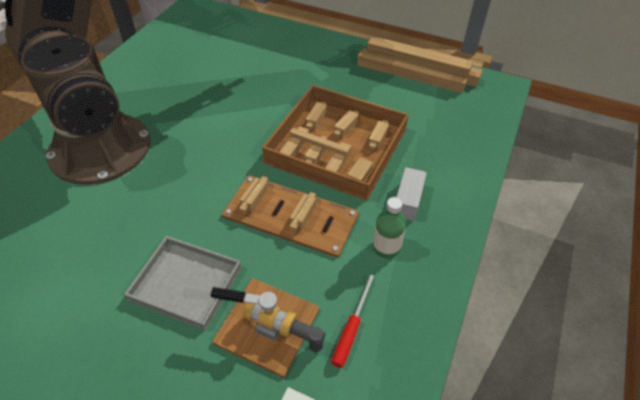

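View pics/d0.png

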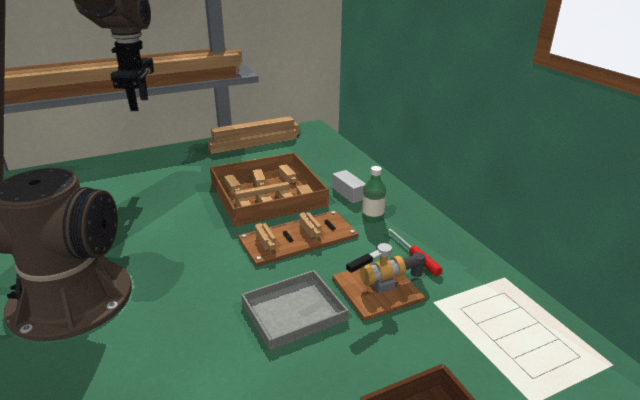

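The scene view shows the valve and tray at the lower left with the lever open (grip ~(228,295)). The jig has finished rails on pads 1 and 3 (~(252,195) and (303,210)), and the crate is at ~(338,140) with a strip lying over its near row. Next I'll work out coarse world poses.

```bash
cat >> h.py <<'E'
def goto(p,yaw=None,cur=None):
    "slide (m, tool axes) and roll to reach world TCP p, yaw"
    s=state(); p0=s["eef_pos"]; y0=s["tcp_rot"][2]
    if cur: p0,y0=cur
    d=np.array(p)-p0
    ex=np.array([np.cos(y0),np.sin(y0),0]);ey=np.array([np.sin(y0),-np.cos(y0),0])
    sl=np.array([d@ex,d@ey,-d[2]])/1000
    r=0 if yaw is None else (y0-yaw+np.pi/2)%np.pi-np.pi/2
    return sl.round(4).tolist(),round(r,3)
def topdown(cs,box,res,n):
    "orthographic height and colour map"
    x0,x1,y0,y1=box;W=int((x1-x0)/res);H=int((y1-y0)/res)
    h=np.full((H,W),-1e9);im=np.zeros((H,W,3),np.uint8)
    for c in cs:
        P=cloud(c).reshape(-1,3);C=c["color"].reshape(-1,3)
        k=np.isfinite(P[:,0]);P=P[k];C=C[k]
        i=((P[:,0]-x0)/res).astype(int);j=((y1-P[:,1])/res).astype(int)
        k=(i>=0)&(i<W)&(j>=0)&(j<H);i,j,P,C=i[k],j[k],P[k],C[k]
        o=np.argsort(P[:,2]);i,j,P,C=i[o],j[o],P[o],C[o]
        h[j,i]=P[:,2];im[j,i]=C
    return h,im
E
python3 - <<'E'
from h import *
np.set_printoptions(precision=1,suppress=True)
a=cam("scene")
for n,u,v,z in [("axis",269.9,304.3,105),("grip",228.1,295.4,105),("tray",183.7,288.1,0),("crate",338,146.8,0),("jig",289.5,215.9,0),("pad1",250.9,197.3,18),("pad2",275.1,205.6,18),("pad3",299.2,216,18),("done1",252.5,195.2,32),("blk",406.8,202.2,25)]:
    print(n,px2w(a,u,v,z)[:2])
P=cloud(a)
print("bench",P[350,60],"strip",P[139,316], P[297,228],P[288,184])
# board corners: jig & tray via colour/height? print jig corner screws
for u,v in [(249,180),(228,212),(336,248),(355,213)]: print(px2w(a,u,v,12))
for u,v in [(170,240),(128,291),(204,324),(240,262)]: print("tray",px2w(a,u,v,26))
for u,v in [(314,89),(407,119),(370,191),(265,150)]: print("crate",px2w(a,u,v,55))
E
```

```text
axis [ 628.7 -255.8]
grip [ 553.9 -270.8]
tray [ 421.2 -248.7]
crate [545.1 254.8]
jig [532.4   4.2]
pad1 [435.6   3.5]
pad2 [496.9   4.7]
pad3 [558.9   0.5]
done1 [442.9   0.7]
blk [763.7 130.9]
bench [ 288.4 -451.1    0.3] strip [504.5 209.   50.2] [ 558.3 -276.6  112.2] [ 422.9 -249.3    2.5]
[402.3  52.6  12. ]
[407.3 -51.   12. ]
[664.6 -40.3  12. ]
[666.3  64.   12. ]
tray [ 343.1 -175.    26. ]
tray [ 339.9 -309.1   26. ]
tray [ 511.8 -306.9   26. ]
tray [ 504.1 -161.5   26. ]
crate [421.4 378.5  55. ]
crate [684.4 366.1  55. ]
crate [683.9 102.4  55. ]
crate [412.6 119.7  55. ]
```

Run:
```python
from h import *
s=state();print(s["tcp_rot"],s["joints"]);print(goto([520,235,380],np.pi))
```

```text
[3.14151664e+00 2.24709632e-05 2.72277343e+00] [ 1.04639020e+00  4.90878387e-01  1.55892601e+00 -1.61527034e-05
  1.09171029e+00 -1.05579460e-01]
([-0.3795, -0.1988, -0.1653], np.float64(-0.419))
```

Emit:
{"op": "step_arm", "data": {
  "increments": [
    {"slide":[-0.046,-0.024,-0.02],"roll":-0.1},
    {"slide":[-0.092,-0.048,-0.04],"roll":-0.2},
    {"slide":[-0.138,-0.072,-0.06],"roll":-0.3},
    {"slide":[-0.184,-0.096,-0.08],"roll":-0.419},
    {"slide":[-0.23,-0.12,-0.1],"roll":-0.419}
  ],
  "fingers": 1
}}

```text
t: 1.48
eef_pos: [416.3, 366.4, 315.5]
tcp_rot: [3.141, 0.0, -3.14]
ft_force: [0.4, 0.6, -0.0]
opening: 0.999
grip_force: 0.0
```

Run:
```python
from h import *
s=state();print(s["eef_pos"],s["tcp_rot"]);print(goto([520,235,380],np.pi))
```

```text
[416.29554147 366.41335286 315.46471163] [ 3.14131700e+00  3.25221172e-04 -3.13962300e+00]
([-0.1034, -0.1316, -0.0645], np.float64(0.002))
```

Emit:
{"op": "step_arm", "data": {
  "increments": [
    {"slide":[-0.034,-0.044,-0.021]},
    {"slide":[-0.068,-0.088,-0.042]},
    {"slide":[-0.103,-0.132,-0.064]},
    {"slide":[-0.103,-0.132,-0.064]}
  ]
}}

```text
invalid input at $.increments[0]: expected keys slide, roll
```

Run:
```python
from h import *
np.set_printoptions(precision=2,suppress=True)
w=cam("wrist");save(w,"w0")
s=state();print(s["eef_pos"],s["tcp_rot"],np.linalg.inv(w["camera_from_world"]),w["intrinsics"])
for n in ["rail1_mid","offcut1_mid","offcut3_mid","offcut4_mid","done1_mid","pad1","crate","jig"]:
    print(n,[(np.round(m["uv"],1).tolist(),round(m["confidence"],2),px2w(w,*m["uv"],z=20).round()[:2].tolist()) for m in mark_of("wrist",n)[:6]])
```

```text
[419.85 363.2  317.98] [3.14 0.   3.14] [[ -0.    -0.96  -0.27 340.26]
 [  1.    -0.    -0.   366.19]
 [  0.    -0.27   0.96 485.  ]
 [  0.     0.     0.     1.  ]] [[279.04   0.   320.34]
 [  0.   279.04 200.26]
 [  0.     0.     1.  ]]
rail1_mid [([109.0, 185.2], 0.69, [444.0, 7.0])]
offcut1_mid [([222.2, 188.3], 0.92, [449.0, 199.0])]
offcut3_mid [([120.7, 251.0], 0.74, [567.0, 3.0]), ([128.4, 227.6], 0.52, [521.0, 26.0])]
offcut4_mid [([228.8, 229.1], 0.92, [524.0, 204.0])]
done1_mid [([99.7, 185.3], 0.67, [444.0, -9.0])]
pad1 [([121.2, 214.9], 0.89, [497.0, 17.0]), ([222.9, 252.7], 0.74, [570.0, 189.0]), ([121.8, 247.3], 0.68, [559.0, 7.0]), ([106.6, 183.8], 0.59, [442.0, 3.0])]
crate [([261.6, 234.4], 0.89, [534.0, 262.0])]
jig [([127.6, 228.9], 0.67, [524.0, 24.0])]
```

View pics/w0.png

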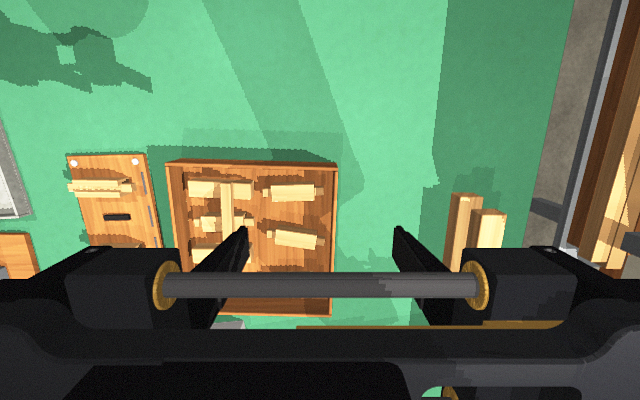

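Emit:
{"op": "step_arm", "data": {
  "increments": [
    {"slide":[-0.051,-0.032,-0.005],"roll":0},
    {"slide":[-0.102,-0.064,-0.01],"roll":0},
    {"slide":[-0.153,-0.096,-0.015],"roll":0},
    {"slide":[-0.2,-0.128,-0.02],"roll":0},
    {"slide":[-0.2,-0.128,-0.02],"roll":0}
  ]
}}

```text
t: 2.55
eef_pos: [617.7, 238.3, 333.3]
tcp_rot: [-3.141, -0.001, 3.139]
ft_force: [-0.6, 0.1, -0.6]
opening: 0.998
grip_force: 0.0
```

Run:
```python
from h import *
np.set_printoptions(precision=2,suppress=True)
w=cam("wrist");save(w,"w1")
s=state();print(s["eef_pos"],s["tcp_rot"])
h,im=topdown([w],(390,700,-80,400),1.0,0)
np.savez("td.npz",h=h,im=im)
cv2.imwrite("pics/td1.png",im[...,::-1])
for n in ["rail1_mid","offcut1_mid","offcut3_mid","offcut4_mid","done1_mid","pad1","crate","jig"]:
    print(n,[(np.round(m["uv"],1).tolist(),round(m["confidence"],2),px2w(w,*m["uv"],z=20).round()[:2].tolist()) for m in mark_of("wrist",n)[:6]])
```

```text
[616.11 239.55 333.45] [-3.14 -0.    3.14]
rail1_mid [([366.0, 173.6], 0.97, [628.0, 318.0])]
offcut1_mid [([296.8, 64.0], 0.94, [453.0, 202.0])]
offcut3_mid [([289.1, 175.1], 0.87, [630.0, 184.0])]
offcut4_mid [([302.7, 103.1], 0.88, [511.0, 210.0]), ([371.5, 120.1], 0.41, [538.0, 324.0]), ([327.2, 123.7], 0.2, [544.0, 250.0])]
done1_mid [([164.9, 56.2], 0.74, [441.0, -5.0])]
pad1 [([179.8, 97.0], 0.95, [501.0, 10.0]), ([183.7, 135.7], 0.9, [563.0, 8.0]), ([172.9, 55.3], 0.58, [439.0, 7.0]), ([189.4, 170.5], 0.56, [622.0, 10.0])]
crate [([330.3, 123.4], 0.91, [543.0, 255.0])]
jig [([186.8, 119.9], 0.71, [537.0, 16.0]), ([287.0, 173.9], 0.48, [628.0, 180.0])]
```

View pics/td1.png

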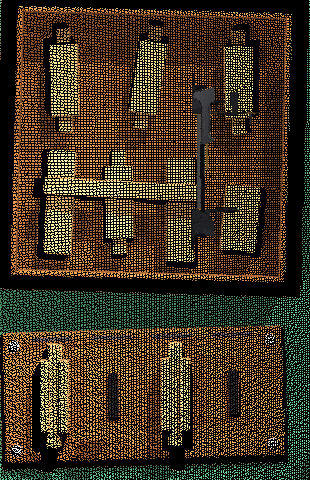

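The top-down map of the crate shows 4 new rails (x≈453, 538 and 629 along y≈320, plus one at (509,195) under the strip). Both battens and the short block are there as well, and the finished rails are on pads 1 and 3. I'll do the valve first.

Emit:
{"op": "step_arm", "data": {
  "increments": [
    {"slide":[0,-0.06,0],"roll":0},
    {"slide":[-0.01,-0.12,0],"roll":0},
    {"slide":[-0.02,-0.18,0],"roll":0},
    {"slide":[-0.024,-0.24,0],"roll":0},
    {"slide":[-0.024,-0.3,0],"roll":0}
  ]
}}

```text
t: 3.62
eef_pos: [639.4, -61.7, 334.8]
tcp_rot: [3.142, 0.0, -3.141]
ft_force: [1.1, 0.4, -1.0]
opening: 1.001
grip_force: 0.0
```

Emit:
{"op": "step_arm", "data": {
  "increments": [
    {"slide":[0,-0.06,0.01],"roll":0},
    {"slide":[0,-0.12,0.02],"roll":0},
    {"slide":[0,-0.18,0.03],"roll":0},
    {"slide":[0,-0.2,0.03],"roll":0},
    {"slide":[0,-0.2,0.03],"roll":0}
  ]
}}

```text
t: 4.25
eef_pos: [639.5, -260.6, 304.6]
tcp_rot: [3.141, 0.0, 3.14]
ft_force: [-0.4, 1.0, -0.4]
opening: 0.998
grip_force: 0.0
```

Run:
```python
from h import *
np.set_printoptions(precision=2,suppress=True)
w=cam("wrist");save(w,"w2")
s=state();print(s["eef_pos"],s["tcp_rot"])
h,im=topdown([w],(320,760,-380,80),1.0,0)
cv2.imwrite("pics/td2.png",im[...,::-1])
for n,z in [("lever_grip",105),("valve_axis",105),("tray",0)]:
    print(n,[(np.round(m["uv"],1).tolist(),round(m["confidence"],2),px2w(w,*m["uv"],z=z).round()[:2].tolist()) for m in mark_of("wrist",n)[:6]])
P=cloud(w);k=(P[...,2]>98)&(P[...,2]<125)&(P[...,0]>500)&(P[...,0]<605)&(P[...,1]<-200)&(P[...,1]>-340)
Q=P[k];print(len(Q),Q.mean(0),Q.min(0),Q.max(0))
c=Q[:,:2].mean(0);_,_,V=np.linalg.svd(Q[:,:2]-c);print(V[0],np.arctan2(V[0,1],V[0,0]))
```

```text
[ 639.72 -259.31  304.9 ] [ 3.14  0.   -3.14]
lever_grip [([486.0, 159.0], 0.64, [611.0, -42.0])]
valve_axis [([323.2, 169.2], 0.94, [624.0, -257.0])]
tray [([335.3, 23.6], 0.85, [421.0, -237.0])]
954 [ 561.94 -267.67  110.34] [ 522.04 -285.17  105.4 ] [ 604.88 -249.    113.59]
[0.97 0.25] 0.25025602113218115
```

View pics/td2.png

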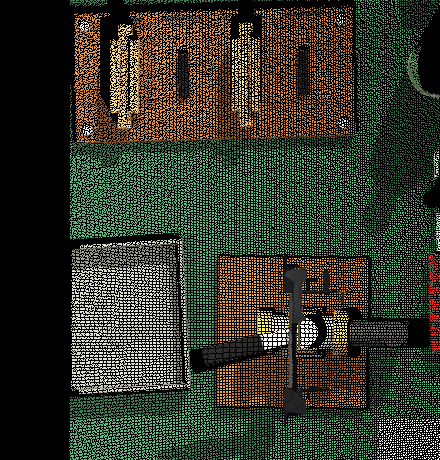

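The valve view shows the lever grip pointing to (-0.97,-0.25) from the axis at ≈(624,-252), so it is slightly short of fully open. I'll pinch it with yaw near 0.25, starting from the other half-turn so that joint 6 stays in range.

Emit:
{"op": "step_arm", "data": {
  "increments": [
    {"slide":[0.028,-0.003,0.035],"roll":0.18},
    {"slide":[0.056,-0.006,0.07],"roll":0.36},
    {"slide":[0.084,-0.01,0.105],"roll":0.54},
    {"slide":[0.084,-0.01,0.105],"roll":0.72},
    {"slide":[0.084,-0.01,0.105],"roll":0.9}
  ]
}}

```text
t: 5.08
eef_pos: [555.7, -268.9, 200.0]
tcp_rot: [3.141, 0.0, 2.237]
ft_force: [-0.5, -0.8, 0.7]
opening: 0.999
grip_force: 0.0
```

Emit:
{"op": "step_arm", "data": {
  "increments": [
    {"slide":[0,0,0],"roll":0.18},
    {"slide":[0,0,0],"roll":0.36},
    {"slide":[0,0,0],"roll":0.54},
    {"slide":[0,0,0],"roll":0.72},
    {"slide":[0,0,0],"roll":0.9}
  ]
}}

```text
t: 5.7
eef_pos: [556.1, -268.7, 200.2]
tcp_rot: [3.141, 0.0, 1.338]
ft_force: [-0.0, 0.6, 0.2]
opening: 0.998
grip_force: 0.0
```

Emit:
{"op": "step_arm", "data": {
  "increments": [
    {"slide":[0,0,0],"roll":0.18},
    {"slide":[0,0,0],"roll":0.36},
    {"slide":[0,0,0],"roll":0.54},
    {"slide":[0,0,0],"roll":0.72},
    {"slide":[0,0,0],"roll":0.9}
  ]
}}

```text
t: 6.32
eef_pos: [556.1, -268.7, 200.2]
tcp_rot: [3.141, -0.001, 0.438]
ft_force: [-0.4, -0.4, -0.3]
opening: 0.998
grip_force: 0.0
```

Emit:
{"op": "step_arm", "data": {
  "increments": [
    {"slide":[0,0,0],"roll":0.18},
    {"slide":[0,0,0],"roll":0.19}
  ]
}}

```text
t: 6.58
eef_pos: [556.0, -268.9, 200.1]
tcp_rot: [3.141, -0.001, 0.254]
ft_force: [0.4, -0.6, 0.5]
opening: 1.0
grip_force: 0.0
```

Run:
```python
from h import *
np.set_printoptions(precision=2,suppress=True)
w=cam("wrist");save(w,"w3")
s=state();print(s["eef_pos"],s["tcp_rot"],s["joints"])
for n,z in [("lever_grip",112),("valve_axis",112)]:
    print(n,[(np.round(m["uv"],1).tolist(),round(m["confidence"],2),px2w(w,*m["uv"],z=z).round()[:2].tolist()) for m in mark_of("wrist",n)[:6]])
print(goto([556,-269,88],0.25))
```

```text
[ 555.93 -269.17  200.02] [ 3.14 -0.    0.26] [-0.56  0.49  1.6   0.    1.05  0.76]
lever_grip [([319.7, 197.7], 0.83, [562.0, -267.0])]
valve_axis [([321.8, 127.6], 0.76, [625.0, -252.0]), ([88.2, 212.8], 0.59, [491.0, -53.0])]
([0.0003, -0.0005, 0.1119], np.float64(0.006))
```

View pics/w3.png

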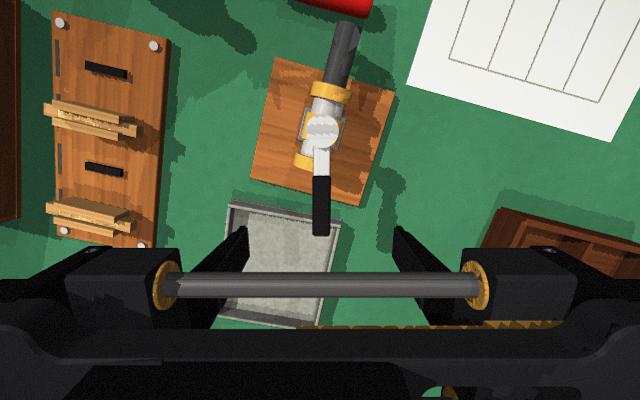

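The lever lies along the image vertical, centred at (320,200) between the fingers, and the axis is at (625,-252). Now I'll descend and pinch.

Emit:
{"op": "step_arm", "data": {
  "increments": [
    {"slide":[0.002,0,0.05],"roll":0},
    {"slide":[0.002,0,0.1],"roll":0},
    {"slide":[0.002,0,0.113],"roll":0},
    {"slide":[0.002,0,0.113],"roll":0}
  ]
}}

```text
t: 7.22
eef_pos: [557.8, -269.7, 86.9]
tcp_rot: [-3.141, 0.0, 0.253]
ft_force: [-0.2, -0.5, 0.1]
opening: 1.0
grip_force: 0.0
```

Emit:
{"op": "step_arm", "data": {
  "increments": [
    {"slide":[0,0,0],"roll":0},
    {"slide":[0,0,0],"roll":0},
    {"slide":[0,0,0],"roll":0},
    {"slide":[0,0,0],"roll":0},
    {"slide":[0,0,0],"roll":0}
  ],
  "fingers": 0
}}

```text
t: 7.85
eef_pos: [557.6, -269.6, 86.7]
tcp_rot: [3.142, -0.0, 0.252]
ft_force: [0.3, -0.0, -0.6]
opening: 0.529
grip_force: 0.0
```

Run:
```python
from h import *
s=state();print(s["eef_pos"],s["tcp_rot"],s["opening"],s["grip_force"])
# arc from current yaw, radius 68 about axis (625,-252)
a=np.array([625,-252.]);p0=s["eef_pos"];y0=s["tcp_rot"][2]
R=np.linalg.norm(p0[:2]-a);print(R)
for k,yw in enumerate(np.linspace(y0,np.pi/2+0.03,9)):
    t=np.r_[a-R*np.array([np.cos(yw),np.sin(yw)]),p0[2]]
    if k%4==0 and k: print(goto(t,yw,(pc,yc)))
    elif k: print(goto(t,yw,(pc,yc)))
    if k%4==0: pc,yc=t,yw; print("--")
```

```text
[ 557.57548635 -269.64364088   86.71224739] [ 3.14155271e+00 -1.80116894e-04  2.51752897e-01] 0.5290059922066066 0.0
69.6947853461615
--
([0.001, 0.0117, -0.0], np.float64(-0.169))
([0.0039, 0.0231, -0.0], np.float64(-0.337))
([0.0087, 0.0338, -0.0], np.float64(-0.506))
([0.0153, 0.0435, -0.0], np.float64(-0.675))
--
([0.001, 0.0117, -0.0], np.float64(-0.169))
([0.0039, 0.0231, -0.0], np.float64(-0.337))
([0.0087, 0.0338, -0.0], np.float64(-0.506))
([0.0153, 0.0435, -0.0], np.float64(-0.675))
--
```

Emit:
{"op": "step_arm", "data": {
  "increments": [
    {"slide":[0,0,0],"roll":0},
    {"slide":[0,0,0],"roll":0},
    {"slide":[0,0,0],"roll":0},
    {"slide":[0,0,0],"roll":0},
    {"slide":[0,0,0],"roll":0}
  ]
}}

```text
t: 8.48
eef_pos: [557.5, -269.6, 86.6]
tcp_rot: [-3.141, 0.0, 0.252]
ft_force: [-1.4, 0.6, -0.9]
opening: 0.186
grip_force: 30.0
```

Emit:
{"op": "step_arm", "data": {
  "increments": [
    {"slide":[0.001,0.0117,0],"roll":-0.169},
    {"slide":[0.0039,0.0231,0],"roll":-0.337},
    {"slide":[0.0087,0.0338,0],"roll":-0.506},
    {"slide":[0.0153,0.0435,0],"roll":-0.675}
  ]
}}

```text
t: 8.98
eef_pos: [582.8, -307.2, 86.5]
tcp_rot: [-3.139, -0.001, 0.933]
ft_force: [-1.9, 8.6, 3.6]
opening: 0.189
grip_force: 30.0
```

Emit:
{"op": "step_arm", "data": {
  "increments": [
    {"slide":[0.001,0.0117,0],"roll":-0.169},
    {"slide":[0.0039,0.0231,0],"roll":-0.337},
    {"slide":[0.0087,0.0338,0],"roll":-0.506},
    {"slide":[0.0153,0.0435,0],"roll":-0.675},
    {"slide":[0.0153,0.0435,0],"roll":-0.675}
  ]
}}

```text
t: 9.6
eef_pos: [622.2, -319.8, 86.1]
tcp_rot: [-3.129, -0.006, 1.604]
ft_force: [-29.0, 8.8, 15.4]
opening: 0.193
grip_force: 29.9
```

Run:
```python
from h import *
s=state();print(s["eef_pos"],s["tcp_rot"],s["opening"],s["grip_force"],s["ft_force"],s["moment"])
```

```text
[ 622.18456792 -319.83086666   86.13687549] [-3.12897537 -0.0063587   1.60420852] 0.19267884523933454 29.94985431432724 [-28.97831085   8.81928456  15.41743343] [ 1.3125007   5.12505338 -0.50485346]
```

Hard stop reached (-29 N), so the valve is shut. I'll release it and go up to view the jig at yaw ≈π/2, where slide = (dy, dx, -dz).

Emit:
{"op": "step_arm", "data": {
  "increments": [
    {"slide":[0,-0.002,0],"roll":0.03},
    {"slide":[0,-0.002,0],"roll":0.03},
    {"slide":[0,-0.002,0],"roll":0.03},
    {"slide":[0,-0.002,0],"roll":0.03},
    {"slide":[0,-0.002,0],"roll":0.03}
  ],
  "fingers": 0.7
}}

```text
t: 10.22
eef_pos: [625.3, -321.9, 86.5]
tcp_rot: [3.141, -0.0, 1.572]
ft_force: [0.4, -0.6, 0.5]
opening: 0.661
grip_force: 0.0
```

Emit:
{"op": "step_arm", "data": {
  "increments": [
    {"slide":[0,0,-0.06],"roll":0},
    {"slide":[0,0,-0.12],"roll":0},
    {"slide":[0.06,-0.03,-0.18],"roll":0},
    {"slide":[0.12,-0.06,-0.19],"roll":0},
    {"slide":[0.18,-0.09,-0.19],"roll":0}
  ]
}}

```text
t: 10.85
eef_pos: [549.1, -170.3, 274.8]
tcp_rot: [3.139, 0.001, 1.571]
ft_force: [1.2, 0.7, -0.1]
opening: 0.7
grip_force: 0.0
```

```bash
cat >> h.py <<'E'
def blobs(P,box,zlo,zhi,res=1.0,amin=300):
    "min-area rects of points with zlo<z<zhi within box -> (cx,cy,long angle,long,short,zmax,area)"
    x0,x1,y0,y1=box;k=(P[...,2]>zlo)&(P[...,2]<zhi)&(P[...,0]>x0)&(P[...,0]<x1)&(P[...,1]>y0)&(P[...,1]<y1)
    Q=P[k];m=np.zeros((int((y1-y0)/res)+1,int((x1-x0)/res)+1),np.uint8)
    m[((Q[:,1]-y0)/res).astype(int),((Q[:,0]-x0)/res).astype(int)]=1
    m=cv2.morphologyEx(m,cv2.MORPH_CLOSE,np.ones((3,3),np.uint8))
    n,L,st,ce=cv2.connectedComponentsWithStats(m);out=[]
    for i in range(1,n):
        if st[i,4]*res*res<amin: continue
        yy,xx=np.nonzero(L==i);(cx,cy),(a,b),t=cv2.minAreaRect(np.stack([xx,yy],1).astype(np.float32))
        t=np.radians(t)
        if a<b: a,b=b,a;t+=np.pi/2
        out.append([round(float(v),2) for v in (x0+(cx+.5)*res,y0+(cy+.5)*res,(t+np.pi/2)%np.pi-np.pi/2 if 0 else t%np.pi,a*res,b*res,st[i,4]*res*res)])
    return sorted(out)
def look(box,bands,n="wrist",amin=300):
    c=cam(n);P=cloud(c)
    for zl,zh in bands:
        print(zl,zh)
        for o in blobs(P,box,zl,zh,1.0,amin): print("  ",o)
    s=state();print(s["eef_pos"].round(1),s["tcp_rot"].round(3),round(s["opening"],2),s["t"])
    return c,P
E
python3 - <<'E'
from h import *
c,P=look((380,700,-80,80),[(9,15),(36,52)])
save(c,"w4")
look((320,520,-340,-150),[(15,35),(2,9)])
E
```

```text
9 15
   [534.03, 2.67, 0.02, 280.96, 127.73, 27056.0]
36 52
   [445.0, 2.5, 1.57, 102.0, 29.0, 2481.0]
   [566.0, 3.0, 1.57, 101.0, 27.0, 2388.0]
[ 546.  -164.7  275.4] [ 3.141e+00 -1.000e-03  1.574e+00] 0.7 10.9
15 35
   [419.4, -238.71, 0.06, 175.49, 150.84, 2323.0]
2 9
   [417.48, -241.52, 0.06, 164.49, 138.9, 19753.0]
[ 547.8 -167.4  275.2] [ 3.14  -0.     1.575] 0.7 10.95
```

Emit:
{"op": "step_arm", "data": {
  "increments": [
    {"slide":[0.043,-0.026,0.03],"roll":0},
    {"slide":[0.086,-0.052,0.06],"roll":0},
    {"slide":[0.129,-0.078,0.09],"roll":0},
    {"slide":[0.17,-0.103,0.14],"roll":0},
    {"slide":[0.17,-0.103,0.155],"roll":0}
  ],
  "fingers": 0.55
}}

```text
t: 11.58
eef_pos: [444.9, 0.0, 117.0]
tcp_rot: [-3.139, -0.001, 1.574]
ft_force: [0.5, -0.1, 0.1]
opening: 0.552
grip_force: 0.0
```

Emit:
{"op": "step_arm", "data": {
  "increments": [
    {"slide":[0,0,0],"roll":0}
  ]
}}

```text
t: 11.7
eef_pos: [446.4, -1.4, 117.6]
tcp_rot: [-3.139, -0.0, 1.573]
ft_force: [0.1, 0.5, 0.5]
opening: 0.551
grip_force: 0.0
```

Run:
```python
from h import *
c,P=look((380,700,-80,80),[(36,52)])
print(goto([445,2.5,20],np.pi/2+.02))
```

```text
36 52
   [444.5, 4.0, 1.57, 103.0, 28.0, 2453.0]
   [565.5, 7.0, 1.57, 99.0, 30.0, 2297.0]
[447.2  -1.8 118.5] [-3.141 -0.     1.572] 0.55 11.75
([0.0043, -0.0022, 0.0985], np.float64(-0.019))
```

Emit:
{"op": "step_arm", "data": {
  "increments": [
    {"slide":[0.005,-0.002,0.04],"roll":-0.02},
    {"slide":[0.005,-0.002,0.08],"roll":-0.02},
    {"slide":[0.005,-0.002,0.098],"roll":-0.02},
    {"slide":[0.005,-0.002,0.098],"roll":-0.02}
  ]
}}

```text
t: 12.25
eef_pos: [445.2, 2.8, 20.3]
tcp_rot: [-3.141, -0.0, 1.591]
ft_force: [-0.2, -0.2, 0.6]
opening: 0.549
grip_force: 0.0
```

Emit:
{"op": "step_arm", "data": {
  "increments": [
    {"slide":[0,0,0],"roll":0},
    {"slide":[0,0,0],"roll":0},
    {"slide":[0,0,0],"roll":0},
    {"slide":[0,0,0],"roll":0}
  ],
  "fingers": 0
}}

```text
t: 12.75
eef_pos: [445.0, 3.4, 21.2]
tcp_rot: [3.14, 0.0, 1.592]
ft_force: [-1.5, -0.4, 8.4]
opening: 0.296
grip_force: 30.0
```

Emit:
{"op": "step_arm", "data": {
  "increments": [
    {"slide":[0,0,-0.04],"roll":0},
    {"slide":[0,0,-0.08],"roll":0},
    {"slide":[0,0,-0.08],"roll":0}
  ]
}}

```text
t: 13.12
eef_pos: [445.7, 3.4, 102.8]
tcp_rot: [3.136, 0.001, 1.592]
ft_force: [-0.2, 0.2, -1.3]
opening: 0.295
grip_force: 30.0
```

Run:
```python
from h import *
R=lambda a:np.array([[np.cos(a),-np.sin(a)],[np.sin(a),np.cos(a)]])
T=np.array([418.5,-240.]);ty=0.06
for o in (-32,32): print("target",T+R(ty)@[o,0])
s=state();print(s["eef_pos"],s["tcp_rot"],s["opening"],s["grip_force"],s["ft_force"])
p=T+R(ty)@[-32,0]
print(goto([*p,60],np.pi/2+ty))
```

```text
target [ 386.55758272 -241.91884821]
target [ 450.44241728 -238.08115179]
[445.69699417   3.36995837 102.79402556] [3.13649948e+00 7.40013585e-04 1.59199072e+00] 0.294707259268366 29.99943271279335 [-0.16826642  0.19366643 -1.30120746]
([-0.244, -0.0643, 0.0428], np.float64(-0.039))
```

Emit:
{"op": "step_arm", "data": {
  "increments": [
    {"slide":[-0.058,-0.015,0],"roll":-0.01},
    {"slide":[-0.116,-0.03,0],"roll":-0.02},
    {"slide":[-0.174,-0.045,0],"roll":-0.039},
    {"slide":[-0.232,-0.06,0.01],"roll":-0.039},
    {"slide":[-0.244,-0.064,0.04],"roll":-0.039}
  ]
}}

```text
t: 13.75
eef_pos: [385.3, -245.2, 59.9]
tcp_rot: [3.14, 0.002, 1.627]
ft_force: [0.3, -0.3, -0.5]
opening: 0.295
grip_force: 30.0
```

Run:
```python
from h import *
s=state();print(s["eef_pos"],s["tcp_rot"],s["opening"],s["grip_force"],s["ft_force"])
print(goto([386.6,-241.9,8.5],np.pi/2+.06))
```

```text
[ 385.3441628  -245.17696754   59.92729709] [3.13960814e+00 1.91793197e-03 1.62712120e+00] 0.294538347860702 29.999321401119232 [ 0.27610707 -0.32902454 -0.45691645]
([0.0032, 0.0014, 0.0514], np.float64(-0.004))
```

Emit:
{"op": "step_arm", "data": {
  "increments": [
    {"slide":[0.002,0.002,0.03],"roll":0},
    {"slide":[0.002,0.002,0.048],"roll":0},
    {"slide":[0.002,0.002,0.051],"roll":0},
    {"slide":[0.002,0.002,0.052],"roll":0}
  ]
}}

```text
t: 14.25
eef_pos: [387.3, -239.5, 8.2]
tcp_rot: [-3.141, -0.001, 1.631]
ft_force: [-0.3, 0.2, 2.2]
opening: 0.293
grip_force: 30.0
```

Emit:
{"op": "step_arm", "data": {
  "increments": [
    {"slide":[0,0,0],"roll":0},
    {"slide":[0,0,0],"roll":0},
    {"slide":[0,0,0],"roll":0},
    {"slide":[0,0,0],"roll":0}
  ],
  "fingers": 0.5
}}

```text
t: 14.75
eef_pos: [387.7, -239.7, 8.6]
tcp_rot: [3.141, 0.0, 1.631]
ft_force: [-0.8, 0.6, 0.2]
opening: 0.498
grip_force: 0.0
```

Emit:
{"op": "step_arm", "data": {
  "increments": [
    {"slide":[0,0,-0.05],"roll":0},
    {"slide":[0,0,-0.11],"roll":0},
    {"slide":[0.03,0.03,-0.17],"roll":0.02},
    {"slide":[0.08,0.07,-0.2],"roll":0.04},
    {"slide":[0.12,0.1,-0.2],"roll":0.04}
  ]
}}

```text
t: 15.38
eef_pos: [479.4, -116.2, 210.4]
tcp_rot: [3.138, 0.002, 1.589]
ft_force: [1.1, -0.8, -0.3]
opening: 0.5
grip_force: 0.0
```

Run:
```python
from h import *
c,P=look((380,700,-80,80),[(36,52)])
print(goto([565.5,4,118],np.pi/2+.02))
c=cam("scene");P=cloud(c)
print(blobs(P,(325,515,-330,-150),26,60,2))
```

```text
36 52
   [566.0, 5.5, 1.57, 104.0, 29.0, 2532.0]
[ 482.3 -111.   210.5] [3.137 0.    1.593] 0.5 15.425
([0.1131, 0.0857, 0.0925], np.float64(0.002))
[[388.0, -239.0, 1.57, 104.0, 32.0, 2592.0], [420.27, -238.51, 0.06, 176.75, 151.03, 2804.0]]
```

Emit:
{"op": "step_arm", "data": {
  "increments": [
    {"slide":[0.04,0.03,0.03],"roll":0},
    {"slide":[0.08,0.06,0.06],"roll":0},
    {"slide":[0.113,0.084,0.09],"roll":0},
    {"slide":[0.113,0.084,0.14],"roll":0}
  ],
  "fingers": 0.55
}}

```text
t: 15.98
eef_pos: [561.5, -0.9, 67.3]
tcp_rot: [3.139, 0.0, 1.593]
ft_force: [0.7, -0.4, -1.4]
opening: 0.551
grip_force: 0.0
```

Run:
```python
from h import *
c,P=look((380,700,-80,80),[(36,52)])
print(goto([566,4.5,20],np.pi/2+.02))
```

```text
36 52
   [565.5, 9.0, 1.57, 97.0, 28.0, 2378.0]
[557.5  -1.5  61.1] [-3.135e+00 -1.000e-03  1.592e+00] 0.55 16.025
([0.0058, 0.0086, 0.0411], np.float64(0.002))
```

Emit:
{"op": "step_arm", "data": {
  "increments": [
    {"slide":[0.005,0.003,0],"roll":0},
    {"slide":[0.005,0.003,0],"roll":0}
  ]
}}

```text
t: 16.27
eef_pos: [563.6, 2.4, 69.8]
tcp_rot: [3.139, 0.0, 1.59]
ft_force: [-0.2, 1.0, 0.9]
opening: 0.552
grip_force: 0.0
```

Run:
```python
from h import *
s=state();print(s["eef_pos"]);print(goto([566,4.5,20],np.pi/2+.02))
```

```text
[563.63755927   2.3951761   69.77784315]
([0.0021, 0.0024, 0.0498], np.float64(-0.0))
```

Emit:
{"op": "step_arm", "data": {
  "increments": [
    {"slide":[0.002,0.002,0.03],"roll":0},
    {"slide":[0.002,0.002,0.049],"roll":0},
    {"slide":[0.002,0.002,0.049],"roll":0}
  ]
}}

```text
t: 16.65
eef_pos: [564.9, 4.3, 19.8]
tcp_rot: [3.141, -0.0, 1.59]
ft_force: [0.2, 0.2, 0.5]
opening: 0.551
grip_force: 0.0
```

Emit:
{"op": "step_arm", "data": {
  "increments": [
    {"slide":[0,0,0],"roll":0},
    {"slide":[0,0,0],"roll":0},
    {"slide":[0,0,0],"roll":0},
    {"slide":[0,0,0],"roll":0}
  ],
  "fingers": 0
}}

```text
t: 17.15
eef_pos: [565.1, 4.7, 19.7]
tcp_rot: [3.141, 0.0, 1.591]
ft_force: [-1.8, -0.0, 6.3]
opening: 0.293
grip_force: 30.0
```

Emit:
{"op": "step_arm", "data": {
  "increments": [
    {"slide":[0,0,-0.04],"roll":0},
    {"slide":[0,0,-0.08],"roll":0},
    {"slide":[0,0,-0.1],"roll":0},
    {"slide":[0,0,-0.1],"roll":0}
  ]
}}

```text
t: 17.65
eef_pos: [565.3, 4.7, 120.2]
tcp_rot: [3.139, 0.0, 1.591]
ft_force: [-0.4, -0.8, -1.7]
opening: 0.294
grip_force: 30.0
```

Run:
```python
from h import *
c,P=look((380,700,-120,120),[(9,15)])
s=state();print(s["grip_force"],goto([450.4,-238,70],np.pi/2+.06))
a=cam("scene");Q=cloud(a)
# dark pads, near z=18
for C,X in ((c,P),(a,Q)):
    d=C["color"].max(-1)<70
    X=X.copy();X[~d]=np.nan
    print(blobs(X,(400,660,-40,50),14,22,1,80))
    print(blobs(cloud(C),(390,690,-70,75),9,15,1))
print(blobs(Q,(325,515,-330,-150),28,60,2))
```

```text
9 15
   [533.87, 5.3, 0.03, 280.45, 130.14, 27893.0]
[564.7   4.8 119. ] [ 3.141 -0.     1.591] 0.29 17.7
29.999901205301285 ([-0.2404, -0.1192, 0.049], np.float64(-0.04))
[[444.4, 2.53, 1.6, 44.3, 10.9, 453.0], [504.2, 4.61, 1.61, 44.01, 10.3, 443.0], [623.5, 8.0, 1.57, 43.0, 10.0, 425.0]]
[[533.87, 5.3, 0.03, 280.45, 130.14, 27893.0]]
[]
[[427.54, -34.15, 0.57, 75.12, 56.84, 1160.0], [444.27, 34.59, 0.25, 101.44, 46.41, 951.0], [474.5, -2.5, 0.79, 42.43, 36.77, 545.0], [551.74, 50.35, 1.32, 40.19, 33.74, 376.0], [564.94, 5.8, 0.03, 220.37, 131.31, 8672.0]]
[[388.0, -245.0, 1.57, 88.0, 32.0, 2004.0]]
```

Pad centres: (444.4,2.5), (504.2,4.6), (564,6.3), (623.5,8), yaw 0.03.

Emit:
{"op": "step_arm", "data": {
  "increments": [
    {"slide":[-0.053,-0.026,0],"roll":-0.01},
    {"slide":[-0.106,-0.052,0],"roll":-0.02},
    {"slide":[-0.159,-0.078,0],"roll":-0.04},
    {"slide":[-0.212,-0.104,0],"roll":-0.04},
    {"slide":[-0.24,-0.119,0.03],"roll":-0.04}
  ]
}}

```text
t: 18.38
eef_pos: [449.8, -240.1, 88.8]
tcp_rot: [3.14, 0.001, 1.629]
ft_force: [-0.0, -0.0, -1.0]
opening: 0.291
grip_force: 30.0
```

Emit:
{"op": "step_arm", "data": {
  "increments": [
    {"slide":[0,0,0.03],"roll":0},
    {"slide":[0,0,0.03],"roll":0}
  ]
}}

```text
t: 18.62
eef_pos: [449.1, -237.1, 56.6]
tcp_rot: [-3.137, -0.004, 1.63]
ft_force: [-0.6, -0.3, -0.3]
opening: 0.296
grip_force: 30.0
```

Run:
```python
from h import *
s=state();print(s["eef_pos"],s["tcp_rot"],s["grip_force"],s["opening"]);print(goto([450.4,-238,8],np.pi/2+.06))
a=cam("scene");print(blobs(cloud(a),(325,430,-330,-150),28,60,2))
```

```text
[ 449.0978324  -237.05435055   56.55708758] [-3.13725835 -0.00360696  1.62984737] 30.00003755092621 0.2955703165852376
([-0.001, 0.0012, 0.0486], np.float64(-0.001))
[[388.33, -251.87, 1.63, 75.0, 30.95, 1712.0]]
```

Emit:
{"op": "step_arm", "data": {
  "increments": [
    {"slide":[0,0.002,0.03],"roll":0},
    {"slide":[0,0.002,0.047],"roll":0},
    {"slide":[0,0.002,0.05],"roll":0},
    {"slide":[0,0.002,0.05],"roll":0}
  ]
}}

```text
t: 19.18
eef_pos: [453.0, -237.4, 9.7]
tcp_rot: [3.141, 0.0, 1.631]
ft_force: [0.0, -1.4, -0.4]
opening: 0.291
grip_force: 30.0
```

Emit:
{"op": "step_arm", "data": {
  "increments": [
    {"slide":[0,0,0],"roll":0},
    {"slide":[0,0,0],"roll":0},
    {"slide":[0,0,0],"roll":0},
    {"slide":[0,0,0],"roll":0}
  ],
  "fingers": 0.5
}}

```text
t: 19.68
eef_pos: [452.6, -237.5, 9.1]
tcp_rot: [3.141, 0.0, 1.631]
ft_force: [-0.9, -1.0, 0.6]
opening: 0.498
grip_force: 0.0
```

Emit:
{"op": "step_arm", "data": {
  "increments": [
    {"slide":[0,0,-0.05],"roll":0},
    {"slide":[0,0,-0.11],"roll":0},
    {"slide":[0.03,0,-0.16],"roll":0.02},
    {"slide":[0.09,0,-0.18],"roll":0.04},
    {"slide":[0.15,0,-0.2],"roll":0.06}
  ]
}}

```text
t: 20.3
eef_pos: [443.2, -87.8, 209.5]
tcp_rot: [3.141, 0.0, 1.569]
ft_force: [1.0, 0.4, -0.4]
opening: 0.495
grip_force: 0.0
```

Emit:
{"op": "step_arm", "data": {
  "increments": [
    {"slide":[0.06,0.02,-0.02],"roll":0},
    {"slide":[0.12,0.04,-0.04],"roll":0},
    {"slide":[0.18,0.06,-0.06],"roll":0},
    {"slide":[0.18,0.06,-0.06],"roll":0},
    {"slide":[0.18,0.06,-0.06],"roll":0}
  ]
}}

```text
t: 20.92
eef_pos: [503.4, 91.0, 268.2]
tcp_rot: [-3.141, 0.0, 1.572]
ft_force: [-1.1, -0.3, 0.1]
opening: 0.499
grip_force: 0.0
```

Run:
```python
from h import *
c,P=look((400,700,100,390),[(40,60),(27,37.5),(20.5,27)],amin=80)
h,im=topdown([c],(390,700,90,400),1,0);cv2.imwrite("pics/td3.png",im[...,::-1])
a=cam("scene");print(blobs(cloud(a),(325,515,-330,-150),28,60,2))
for k in ["rail1_mid","offcut1_mid","offcut3_mid","offcut4_mid"]:
    print(k,[(round(m["confidence"],2),px2w(c,*m["uv"],z=20).round()[:2].tolist()) for m in mark_of("wrist",k)[:6]])
```

```text
40 60
   [512.31, 209.51, 3.09, 155.31, 17.81, 2641.0]
   [539.4, 217.77, 3.12, 276.46, 196.37, 3966.0]
27 37.5
   [408.62, 221.84, 1.64, 186.45, 18.81, 251.0]
   [449.01, 175.13, 1.52, 59.44, 27.96, 1619.0]
   [451.8, 235.9, 3.1, 27.58, 25.85, 709.0]
   [455.41, 291.65, 1.61, 46.78, 28.23, 1013.0]
   [509.0, 234.5, 1.57, 28.0, 27.0, 459.0]
   [509.5, 173.5, 1.57, 56.0, 28.0, 1221.0]
   [534.23, 293.11, 1.43, 47.23, 28.14, 977.0]
   [570.5, 228.5, 0.0, 28.0, 24.0, 666.0]
   [571.5, 167.5, 1.57, 62.0, 30.0, 1730.0]
   [629.0, 293.5, 1.57, 44.0, 29.0, 1016.0]
   [630.53, 180.64, 1.47, 66.06, 36.78, 2313.0]
   [671.34, 216.71, 1.37, 196.9, 33.53, 377.0]
20.5 27
   [408.01, 196.01, 1.54, 133.06, 1.53, 156.0]
   [457.0, 276.0, 0.11, 27.17, 18.11, 243.0]
   [508.5, 241.5, 1.57, 14.0, 12.0, 150.0]
   [509.5, 152.5, 1.57, 16.0, 12.0, 181.0]
   [531.83, 278.81, 3.0, 27.44, 17.68, 248.0]
   [621.56, 290.0, 1.98, 55.26, 17.92, 293.0]
   [671.7, 220.51, 1.54, 196.06, 2.11, 279.0]
[503.2  90.2 268. ] [-3.141  0.     1.571] 0.5 20.975
[[388.0, -236.0, 1.57, 94.0, 32.0, 1988.0], [453.99, -234.81, 1.61, 92.16, 30.59, 2056.0]]
rail1_mid [(0.85, [627.0, 319.0])]
offcut1_mid [(0.74, [454.0, 200.0])]
offcut3_mid [(0.67, [629.0, 182.0])]
offcut4_mid [(0.65, [512.0, 208.0])]
```

View pics/td3.png

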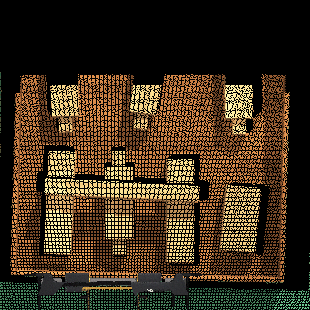

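The two finished rails lie side by side in the tray at (388,-236) and (454,-235). The crate picture shows the strip at (512,210) over the rail at x≈509. Next I'll look at the back row from closer.

Emit:
{"op": "step_arm", "data": {
  "increments": [
    {"slide":[0.045,0.01,0.01],"roll":0},
    {"slide":[0.09,0.02,0.02],"roll":0},
    {"slide":[0.13,0.035,0.03],"roll":0},
    {"slide":[0.13,0.035,0.03],"roll":0},
    {"slide":[0.13,0.035,0.03],"roll":0}
  ]
}}

```text
t: 21.85
eef_pos: [538.5, 220.1, 238.4]
tcp_rot: [-3.141, 0.0, 1.57]
ft_force: [-0.6, -0.2, 0.3]
opening: 0.5
grip_force: 0.0
```

Run:
```python
from h import *
c,P=look((420,660,256,370),[(27,37.5),(20.5,37.5)],amin=200)
print(goto([453,321,110],np.pi/2+.04))
```

```text
27 37.5
   [454.43, 319.01, 1.59, 103.16, 29.18, 2257.0]
   [537.78, 318.7, 1.41, 96.15, 28.6, 2117.0]
   [629.0, 317.5, 1.57, 102.0, 29.0, 2157.0]
20.5 37.5
   [454.43, 319.0, 1.59, 103.31, 29.18, 2493.0]
   [538.16, 321.06, 1.41, 102.21, 28.6, 2399.0]
   [629.0, 317.5, 1.57, 102.0, 29.0, 2455.0]
[538.6 219.8 238.7] [-3.142  0.     1.57 ] 0.5 21.9
([0.1011, -0.0856, 0.1287], np.float64(-0.041))
```

Emit:
{"op": "step_arm", "data": {
  "increments": [
    {"slide":[0.04,-0.034,0.04],"roll":-0.01},
    {"slide":[0.08,-0.068,0.08],"roll":-0.03},
    {"slide":[0.1,-0.084,0.12],"roll":-0.03},
    {"slide":[0.1,-0.084,0.16],"roll":-0.03},
    {"slide":[0.1,-0.084,0.16],"roll":-0.03}
  ]
}}

```text
t: 22.52
eef_pos: [453.8, 319.6, 77.1]
tcp_rot: [-3.138, 0.002, 1.6]
ft_force: [0.1, -0.7, 0.2]
opening: 0.5
grip_force: 0.0
```

Run:
```python
from h import *
s=state();print(s["eef_pos"]);print(goto([454.4,319.2,10],1.6))
```

```text
[453.79753757 319.62629942  77.133876  ]
([-0.0004, 0.0006, 0.0671], np.float64(0.0))
```

Emit:
{"op": "step_arm", "data": {
  "increments": [
    {"slide":[0,0.0005,0.04],"roll":0},
    {"slide":[0,0.0005,0.066],"roll":0},
    {"slide":[0,0.0005,0.068],"roll":0},
    {"slide":[0,0.0005,0.068],"roll":0}
  ]
}}

```text
t: 23.02
eef_pos: [456.2, 320.8, 12.3]
tcp_rot: [3.14, -0.001, 1.6]
ft_force: [0.4, -0.2, -0.1]
opening: 0.499
grip_force: 0.0
```

Emit:
{"op": "step_arm", "data": {
  "increments": [
    {"slide":[0,0,0],"roll":0},
    {"slide":[0,0,0],"roll":0},
    {"slide":[0,0,0],"roll":0},
    {"slide":[0,0,0],"roll":0}
  ],
  "fingers": 0
}}

```text
t: 23.52
eef_pos: [455.4, 321.0, 11.2]
tcp_rot: [3.141, -0.0, 1.601]
ft_force: [-0.3, -1.4, 7.5]
opening: 0.292
grip_force: 30.0
```

Emit:
{"op": "step_arm", "data": {
  "increments": [
    {"slide":[0,0,-0.05],"roll":0},
    {"slide":[0,0,-0.1],"roll":0},
    {"slide":[-0.03,0,-0.125],"roll":0},
    {"slide":[-0.09,0,-0.125],"roll":0},
    {"slide":[-0.15,0,-0.125],"roll":0}
  ]
}}

```text
t: 24.15
eef_pos: [459.5, 169.7, 136.0]
tcp_rot: [3.14, -0.0, 1.602]
ft_force: [0.5, -0.1, -1.0]
opening: 0.295
grip_force: 30.0
```

Emit:
{"op": "step_arm", "data": {
  "increments": [
    {"slide":[-0.06,0,0],"roll":0},
    {"slide":[-0.12,0,0],"roll":0},
    {"slide":[-0.165,0,0.02],"roll":0},
    {"slide":[-0.165,0,0.04],"roll":0},
    {"slide":[-0.165,0,0.04],"roll":0}
  ]
}}

```text
t: 24.78
eef_pos: [464.0, 5.7, 94.8]
tcp_rot: [-3.139, -0.0, 1.6]
ft_force: [-0.2, 0.1, -0.4]
opening: 0.294
grip_force: 30.0
```

Run:
```python
from h import *
s=state();print(s["eef_pos"],s["tcp_rot"],s["opening"],s["grip_force"]);print(goto([444.4,2.5,22.5],1.6))
```

```text
[463.97892341   5.65516556  94.76675116] [-3.13921744e+00 -4.82904372e-04  1.59969794e+00] 0.2936295763917716 29.999880194664
([-0.0026, -0.0197, 0.0723], np.float64(-0.0))
```

Emit:
{"op": "step_arm", "data": {
  "increments": [
    {"slide":[-0.001,-0.0195,0],"roll":0},
    {"slide":[-0.001,-0.0195,0.04],"roll":0},
    {"slide":[-0.001,-0.0195,0.066],"roll":0},
    {"slide":[-0.001,-0.0195,0.066],"roll":0},
    {"slide":[-0.001,-0.0195,0.066],"roll":0}
  ]
}}

```text
t: 25.4
eef_pos: [445.7, 4.7, 30.6]
tcp_rot: [3.14, 0.0, 1.602]
ft_force: [0.1, 0.3, -0.1]
opening: 0.29
grip_force: 30.0
```

Run:
```python
from h import *
s=state();print(s["eef_pos"],s["tcp_rot"],s["opening"],s["grip_force"]);print(goto([444.4,4,23.7],1.6))
```

```text
[445.6928937    4.73576049  30.57954139] [3.14044489e+00 1.06213007e-04 1.60155251e+00] 0.289615602486664 29.999891817569733
([-0.0007, -0.0013, 0.0069], np.float64(0.002))
```

Now lower and release, go up, and head for rail B.

Emit:
{"op": "step_arm", "data": {
  "increments": [
    {"slide":[-0.001,-0.001,0.004],"roll":0},
    {"slide":[-0.001,-0.001,0.0072],"roll":0},
    {"slide":[-0.001,-0.001,0.0072],"roll":0}
  ]
}}

```text
t: 25.78
eef_pos: [444.5, 3.3, 22.9]
tcp_rot: [3.14, 0.0, 1.601]
ft_force: [-0.7, -0.2, 9.1]
opening: 0.291
grip_force: 30.0
```

Emit:
{"op": "step_arm", "data": {
  "increments": [
    {"slide":[0,0,0],"roll":0},
    {"slide":[0,0,0],"roll":0},
    {"slide":[0,0,0],"roll":0},
    {"slide":[0,0,0],"roll":0}
  ],
  "fingers": 0.5
}}

```text
t: 26.28
eef_pos: [444.2, 3.4, 22.3]
tcp_rot: [-3.142, -0.0, 1.601]
ft_force: [0.7, -0.2, 0.6]
opening: 0.497
grip_force: 0.0
```

Emit:
{"op": "step_arm", "data": {
  "increments": [
    {"slide":[0,0,-0.06],"roll":0},
    {"slide":[0,0,-0.11],"roll":0},
    {"slide":[0.05,0.015,-0.13],"roll":0.05},
    {"slide":[0.1,0.03,-0.13],"roll":0.1},
    {"slide":[0.15,0.045,-0.13],"roll":0.19}
  ]
}}

```text
t: 26.9
eef_pos: [485.0, 156.2, 152.8]
tcp_rot: [3.141, -0.0, 1.408]
ft_force: [0.2, -0.7, 0.3]
opening: 0.501
grip_force: 0.0
```

Run:
```python
from h import *
s=state();print(s["eef_pos"],s["tcp_rot"]);print(goto([538.2,320.5,75],1.41))
a=cam("scene");P=cloud(a);print(blobs(P,(395,670,-70,80),36,52,2));print(blobs(P,(325,515,-330,-150),28,60,2))
```

```text
[485.00797392 156.23138193 152.82812238] [ 3.14054426e+00 -3.74296304e-04  1.40803800e+00]
([0.1707, 0.0259, 0.0778], np.float64(-0.002))
[[446.03, -5.47, 1.63, 90.67, 31.24, 2340.0]]
[[402.5, -235.94, 1.61, 93.0, 60.03, 4016.0]]
```

Emit:
{"op": "step_arm", "data": {
  "increments": [
    {"slide":[0.06,0.009,0],"roll":0},
    {"slide":[0.12,0.018,0.02],"roll":0},
    {"slide":[0.17,0.026,0.05],"roll":0},
    {"slide":[0.17,0.026,0.078],"roll":0},
    {"slide":[0.17,0.026,0.078],"roll":0}
  ]
}}

```text
t: 27.58
eef_pos: [536.1, 318.1, 72.2]
tcp_rot: [-3.138, 0.002, 1.412]
ft_force: [-0.3, 0.1, -0.1]
opening: 0.501
grip_force: 0.0
```

Emit:
{"op": "step_arm", "data": {
  "increments": [
    {"slide":[0,0,0],"roll":0}
  ]
}}

```text
t: 27.7
eef_pos: [537.7, 318.0, 75.3]
tcp_rot: [3.141, -0.0, 1.41]
ft_force: [0.8, -0.3, 0.5]
opening: 0.503
grip_force: 0.0
```

Run:
```python
from h import *
s=state();print(s["eef_pos"],s["tcp_rot"]);print(goto([538.2,320.5,10],1.41))
a=cam("side");P=cloud(a);save(a,"d1");print(blobs(P,(395,670,-70,80),36,52,2));print(blobs(P,(325,515,-330,-150),28,60,2))
a=cam("scene");P=cloud(a);print(blobs(P,(395,670,-70,80),36,52,2));print(blobs(P,(325,515,-330,-150),28,60,2))
k=cv2.resize(a["color"][220:340,110:330],None,fx=3,fy=3,interpolation=cv2.INTER_CUBIC);cv2.imwrite("pics/tray1.png",k[...,::-1])
```

```text
[537.72788689 318.03612376  75.28760124] [ 3.14103087e+00 -4.32692356e-04  1.41028016e+00]
([0.0025, 0.0001, 0.0653], np.float64(0.0))
[[444.63, -6.18, 1.61, 89.84, 29.14, 2160.0]]
[[402.6, -244.69, 1.61, 87.94, 58.89, 3356.0]]
[[445.13, 1.83, 1.63, 106.29, 31.48, 2592.0]]
[[402.0, -239.0, 1.57, 100.0, 60.0, 4256.0]]
```

View pics/tray1.png

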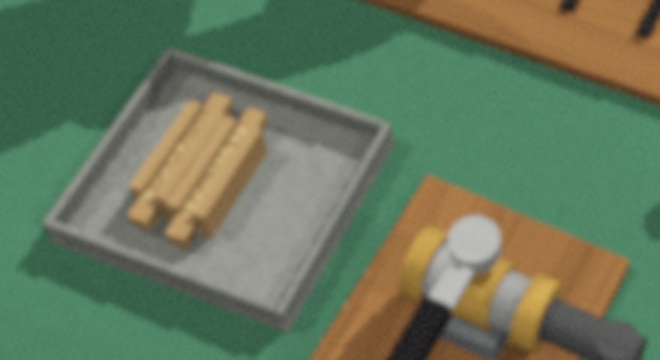

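The done rail was knocked against its neighbour. Both still lie flat and side by side inside the tray, so I'll continue. Pad 1's rail is at (445,1.8), which is fine.

Emit:
{"op": "step_arm", "data": {
  "increments": [
    {"slide":[0.002,0,0.04],"roll":0},
    {"slide":[0.002,0,0.064],"roll":0},
    {"slide":[0.002,0,0.066],"roll":0},
    {"slide":[0.002,0,0.066],"roll":0}
  ]
}}

```text
t: 28.3
eef_pos: [538.4, 320.4, 9.7]
tcp_rot: [3.14, -0.001, 1.41]
ft_force: [-0.9, 0.1, -0.1]
opening: 0.503
grip_force: 0.0
```

Emit:
{"op": "step_arm", "data": {
  "increments": [
    {"slide":[0,0,0],"roll":0},
    {"slide":[0,0,0],"roll":0},
    {"slide":[0,0,0],"roll":0},
    {"slide":[0,0,0],"roll":0}
  ],
  "fingers": 0
}}

```text
t: 28.8
eef_pos: [538.0, 320.5, 9.0]
tcp_rot: [3.141, -0.001, 1.411]
ft_force: [-1.7, -0.9, 7.7]
opening: 0.295
grip_force: 30.0
```

Emit:
{"op": "step_arm", "data": {
  "increments": [
    {"slide":[0,0,-0.05],"roll":0},
    {"slide":[0,0,-0.1],"roll":-0.05},
    {"slide":[-0.05,0,-0.125],"roll":-0.1},
    {"slide":[-0.1,0.01,-0.125],"roll":-0.19},
    {"slide":[-0.15,0.02,-0.125],"roll":-0.19}
  ]
}}

```text
t: 29.42
eef_pos: [533.4, 167.8, 133.9]
tcp_rot: [3.141, -0.0, 1.603]
ft_force: [1.4, -1.2, -0.3]
opening: 0.29
grip_force: 30.0
```

Run:
```python
from h import *
s=state();print(s["eef_pos"],s["tcp_rot"],s["opening"],s["grip_force"]);print(goto([504.2,4.6,75],1.6))
```

```text
[533.41657248 167.80713581 133.88237958] [ 3.14055304e+00 -2.29561422e-04  1.60274816e+00] 0.2898186451688873 29.996808171272278
([-0.1622, -0.0344, 0.0589], np.float64(0.003))
```

Emit:
{"op": "step_arm", "data": {
  "increments": [
    {"slide":[-0.055,-0.011,0],"roll":0},
    {"slide":[-0.11,-0.022,0.01],"roll":0},
    {"slide":[-0.162,-0.033,0.04],"roll":0},
    {"slide":[-0.162,-0.034,0.09],"roll":0},
    {"slide":[-0.162,-0.034,0.1],"roll":0}
  ]
}}

```text
t: 30.05
eef_pos: [503.2, 5.8, 31.4]
tcp_rot: [-3.137, -0.001, 1.6]
ft_force: [-0.4, 0.3, -0.7]
opening: 0.29
grip_force: 30.0
```

Emit:
{"op": "step_arm", "data": {
  "increments": [
    {"slide":[0,0,0],"roll":0},
    {"slide":[0,0,0],"roll":0}
  ]
}}

```text
t: 30.3
eef_pos: [505.3, 6.7, 34.7]
tcp_rot: [3.14, 0.0, 1.602]
ft_force: [0.9, -0.5, 0.1]
opening: 0.293
grip_force: 30.0
```

Run:
```python
from h import *
s=state();print(s["eef_pos"],s["tcp_rot"],s["opening"],s["grip_force"]);print(goto([504.2,4.6,21.4],1.6))
```

```text
[505.25227839   6.68064417  34.6744206 ] [3.13952680e+00 2.18672488e-04 1.60198715e+00] 0.29306815281501236 29.996565878391266
([-0.002, -0.0011, 0.0133], np.float64(0.002))
```

Emit:
{"op": "step_arm", "data": {
  "increments": [
    {"slide":[-0.002,-0.001,0.006],"roll":0},
    {"slide":[-0.002,-0.001,0.0125],"roll":0},
    {"slide":[-0.002,-0.001,0.0132],"roll":0},
    {"slide":[-0.002,-0.001,0.0132],"roll":0}
  ]
}}

```text
t: 30.8
eef_pos: [503.7, 4.2, 20.6]
tcp_rot: [3.141, 0.0, 1.601]
ft_force: [-2.2, 0.4, 11.3]
opening: 0.292
grip_force: 30.0
```

Emit:
{"op": "step_arm", "data": {
  "increments": [
    {"slide":[0,0,0],"roll":0},
    {"slide":[0,0,0],"roll":0},
    {"slide":[0,0,0],"roll":0},
    {"slide":[0,0,0],"roll":0}
  ],
  "fingers": 0.5
}}

```text
t: 31.3
eef_pos: [503.5, 4.1, 20.0]
tcp_rot: [-3.141, -0.0, 1.601]
ft_force: [0.3, 0.3, -0.1]
opening: 0.498
grip_force: 0.0
```

Emit:
{"op": "step_arm", "data": {
  "increments": [
    {"slide":[0,0,-0.06],"roll":0},
    {"slide":[0,0,-0.12],"roll":0},
    {"slide":[0.04,0.02,-0.16],"roll":0.01},
    {"slide":[0.09,0.04,-0.18],"roll":0.02},
    {"slide":[0.14,0.07,-0.18],"roll":0.02}
  ]
}}

```text
t: 31.92
eef_pos: [570.1, 147.6, 202.4]
tcp_rot: [3.138, -0.0, 1.58]
ft_force: [0.5, -0.2, -0.3]
opening: 0.5
grip_force: 0.0
```

Emit:
{"op": "step_arm", "data": {
  "increments": [
    {"slide":[0.045,0.03,0],"roll":0},
    {"slide":[0.09,0.06,0],"roll":0},
    {"slide":[0.09,0.06,0],"roll":0},
    {"slide":[0.09,0.06,0],"roll":0}
  ]
}}

```text
t: 32.42
eef_pos: [627.9, 236.4, 199.6]
tcp_rot: [-3.14, 0.0, 1.581]
ft_force: [0.0, 0.3, -0.2]
opening: 0.5
grip_force: 0.0
```

Run:
```python
from h import *
c,P=look((580,660,256,370),[(27,37.5),(20.5,37.5)],amin=200)
print(goto([629,318,75],1.58))
a=cam("scene");P=cloud(a);print(blobs(P,(395,670,-70,80),36,52,2))
```

```text
27 37.5
   [628.84, 317.5, 1.59, 102.13, 28.28, 2272.0]
20.5 37.5
   [628.82, 318.5, 1.59, 104.26, 28.28, 2492.0]
[627.9 236.  199.9] [-3.141  0.     1.58 ] 0.5 32.475
([0.082, 0.0019, 0.1249], np.float64(0.0))
[[445.0, 2.0, 1.57, 106.0, 30.0, 2612.0], [505.0, 6.0, 1.57, 106.0, 30.0, 2620.0]]
```

Emit:
{"op": "step_arm", "data": {
  "increments": [
    {"slide":[0.045,0.001,0.04],"roll":-0.01},
    {"slide":[0.082,0.001,0.08],"roll":-0.01},
    {"slide":[0.082,0.001,0.12],"roll":-0.01},
    {"slide":[0.082,0.001,0.125],"roll":-0.01},
    {"slide":[0.082,0.001,0.125],"roll":-0.01}
  ]
}}

```text
t: 33.15
eef_pos: [629.2, 318.0, 76.5]
tcp_rot: [3.141, -0.0, 1.59]
ft_force: [0.8, -0.8, 0.2]
opening: 0.499
grip_force: 0.0
```

Emit:
{"op": "step_arm", "data": {
  "increments": [
    {"slide":[0,0,0.04],"roll":0},
    {"slide":[0,0,0.062],"roll":0},
    {"slide":[0,0,0.065],"roll":0},
    {"slide":[0,0,0.065],"roll":0}
  ]
}}

```text
t: 33.65
eef_pos: [629.2, 318.8, 11.3]
tcp_rot: [3.14, -0.001, 1.591]
ft_force: [0.6, 0.4, -0.2]
opening: 0.502
grip_force: 0.0
```

Emit:
{"op": "step_arm", "data": {
  "increments": [
    {"slide":[0,0,0],"roll":0},
    {"slide":[0,0,0],"roll":0},
    {"slide":[0,0,0],"roll":0},
    {"slide":[0,0,0],"roll":0}
  ],
  "fingers": 0
}}

```text
t: 34.15
eef_pos: [628.8, 318.9, 10.8]
tcp_rot: [3.141, -0.0, 1.591]
ft_force: [-1.2, -0.3, 5.3]
opening: 0.294
grip_force: 30.0
```

Emit:
{"op": "step_arm", "data": {
  "increments": [
    {"slide":[0,0,-0.05],"roll":0},
    {"slide":[0,0,-0.1],"roll":0},
    {"slide":[-0.05,0,-0.125],"roll":-0.01},
    {"slide":[-0.1,0,-0.125],"roll":-0.01},
    {"slide":[-0.15,0,-0.125],"roll":-0.01}
  ]
}}

```text
t: 34.78
eef_pos: [631.4, 167.4, 135.4]
tcp_rot: [3.141, -0.0, 1.601]
ft_force: [1.1, -0.0, -0.7]
opening: 0.294
grip_force: 30.0
```

Run:
```python
from h import *
s=state();print(s["eef_pos"],s["tcp_rot"],s["opening"],s["grip_force"]);print(goto([623.5,8,75],1.6))
```

```text
[631.3522131  167.43345687 135.44821964] [ 3.14107035e+00 -1.26901952e-04  1.60130866e+00] 0.2944388243707634 29.984014928340912
([-0.1591, -0.0127, 0.0604], np.float64(0.001))
```

Emit:
{"op": "step_arm", "data": {
  "increments": [
    {"slide":[-0.055,-0.004,0],"roll":0},
    {"slide":[-0.11,-0.008,0.01],"roll":0},
    {"slide":[-0.159,-0.012,0.04],"roll":0},
    {"slide":[-0.159,-0.0125,0.09],"roll":0},
    {"slide":[-0.159,-0.0125,0.098],"roll":0}
  ]
}}

```text
t: 35.4
eef_pos: [622.2, 9.1, 34.5]
tcp_rot: [-3.136, -0.001, 1.6]
ft_force: [0.5, -0.6, 0.0]
opening: 0.294
grip_force: 30.0
```

Emit:
{"op": "step_arm", "data": {
  "increments": [
    {"slide":[0,0,0],"roll":0},
    {"slide":[0,0,0],"roll":0}
  ]
}}

```text
t: 35.65
eef_pos: [624.7, 10.1, 38.8]
tcp_rot: [3.139, 0.0, 1.602]
ft_force: [-0.5, 0.1, -0.1]
opening: 0.295
grip_force: 30.0
```

Run:
```python
from h import *
s=state();print(s["eef_pos"],s["tcp_rot"],s["opening"],s["grip_force"]);print(goto([623.5,8.3,23],1.6))
```

```text
[624.73979561  10.08371336  38.84043064] [3.13912342e+00 2.00323216e-04 1.60182625e+00] 0.2950241499815264 29.98341143131256
([-0.0017, -0.0013, 0.0158], np.float64(0.002))
```

Emit:
{"op": "step_arm", "data": {
  "increments": [
    {"slide":[-0.0018,-0.001,0.008],"roll":0},
    {"slide":[-0.0018,-0.001,0.0152],"roll":0},
    {"slide":[-0.0018,-0.001,0.016],"roll":0},
    {"slide":[-0.0018,-0.001,0.016],"roll":0}
  ]
}}

```text
t: 36.15
eef_pos: [623.0, 7.7, 22.0]
tcp_rot: [3.141, 0.0, 1.601]
ft_force: [-3.1, 0.3, 11.9]
opening: 0.296
grip_force: 30.0
```

Emit:
{"op": "step_arm", "data": {
  "increments": [
    {"slide":[0,0,0],"roll":0},
    {"slide":[0,0,0],"roll":0},
    {"slide":[0,0,0],"roll":0},
    {"slide":[0,0,0],"roll":0}
  ],
  "fingers": 0.5
}}

```text
t: 36.65
eef_pos: [622.8, 7.6, 20.9]
tcp_rot: [-3.141, -0.0, 1.601]
ft_force: [-0.1, -0.2, 0.6]
opening: 0.5
grip_force: 0.0
```

Emit:
{"op": "step_arm", "data": {
  "increments": [
    {"slide":[0,0,-0.06],"roll":0},
    {"slide":[0,0,-0.12],"roll":0},
    {"slide":[0.045,-0.025,-0.14],"roll":-0.18},
    {"slide":[0.09,-0.05,-0.14],"roll":-0.36},
    {"slide":[0.13,-0.075,-0.14],"roll":-0.54}
  ]
}}

```text
t: 37.28
eef_pos: [543.1, 136.5, 161.5]
tcp_rot: [3.141, 0.0, 2.147]
ft_force: [0.5, 0.9, 0.8]
opening: 0.499
grip_force: 0.0
```

Emit:
{"op": "step_arm", "data": {
  "increments": [
    {"slide":[0,0,0],"roll":-0.18},
    {"slide":[0,0,0],"roll":-0.36},
    {"slide":[0,0,0],"roll":-0.54},
    {"slide":[0,0,0],"roll":-0.72},
    {"slide":[0,0,0],"roll":-0.9}
  ]
}}

```text
t: 37.9
eef_pos: [544.0, 135.3, 161.1]
tcp_rot: [3.142, 0.0, 3.047]
ft_force: [0.1, -0.7, 0.1]
opening: 0.502
grip_force: 0.0
```

Run:
```python
from h import *
a=cam("scene");P=cloud(a);print(blobs(P,(395,670,-70,80),36,52,2))
s=state();print(s["eef_pos"],s["tcp_rot"]);print(goto([512.3,209.5,75],3.09))
```

```text
[[445.09, 2.13, 1.6, 106.01, 31.66, 2496.0], [504.37, 7.01, 1.6, 104.48, 30.32, 2580.0], [623.0, 6.0, 1.57, 106.0, 30.0, 2532.0]]
[543.96293704 135.30172591 161.1043394 ] [-3.14158856e+00  2.13392710e-05  3.05563528e+00]
([0.0379, 0.0712, 0.0861], np.float64(-0.034))
```

Three rails are placed. Now the strip.

Emit:
{"op": "step_arm", "data": {
  "increments": [
    {"slide":[0.019,0.036,0.03],"roll":-0.035},
    {"slide":[0.038,0.071,0.06],"roll":-0.035},
    {"slide":[0.038,0.071,0.085],"roll":-0.035},
    {"slide":[0.038,0.071,0.085],"roll":-0.035}
  ]
}}

```text
t: 38.45
eef_pos: [512.5, 209.9, 74.8]
tcp_rot: [-3.141, -0.003, 3.074]
ft_force: [0.6, 0.4, -0.1]
opening: 0.501
grip_force: 0.0
```

Run:
```python
from h import *
c,P=look((425,660,115,370),[(43,58)],"scene",amin=200)
print(goto([512.3,209.5,39],3.09))
```

```text
43 58
   [504.52, 207.7, 3.11, 142.16, 17.88, 635.0]
   [543.03, 122.71, 3.12, 235.09, 10.48, 1027.0]
[513.3 209.7  76. ] [-3.141e+00 -1.000e-03  3.074e+00] 0.5 38.5
([0.001, -0.0003, 0.037], np.float64(-0.016))
```

Emit:
{"op": "step_arm", "data": {
  "increments": [
    {"slide":[0.001,0,0.03],"roll":-0.016},
    {"slide":[0.001,0,0.037],"roll":-0.016},
    {"slide":[0.001,0,0.037],"roll":-0.016}
  ]
}}

```text
t: 38.88
eef_pos: [512.8, 209.6, 39.8]
tcp_rot: [3.141, 0.0, 3.09]
ft_force: [0.5, 0.0, 0.1]
opening: 0.502
grip_force: 0.0
```

Emit:
{"op": "step_arm", "data": {
  "increments": [
    {"slide":[0,0,0],"roll":0},
    {"slide":[0,0,0],"roll":0},
    {"slide":[0,0,0],"roll":0},
    {"slide":[0,0,0],"roll":0},
    {"slide":[0,0,0],"roll":0}
  ],
  "fingers": 0
}}

```text
t: 39.5
eef_pos: [512.5, 209.9, 39.4]
tcp_rot: [3.141, 0.0, 3.092]
ft_force: [-0.4, 0.1, 4.3]
opening: 0.178
grip_force: 30.0
```

Emit:
{"op": "step_arm", "data": {
  "increments": [
    {"slide":[0,0,-0.04],"roll":0},
    {"slide":[0,0,-0.06],"roll":0},
    {"slide":[-0.01,0.05,-0.06],"roll":0},
    {"slide":[-0.02,0.1,-0.06],"roll":0},
    {"slide":[-0.022,0.114,-0.06],"roll":0}
  ]
}}

```text
t: 40.12
eef_pos: [540.1, 324.8, 98.8]
tcp_rot: [3.141, 0.0, 3.094]
ft_force: [0.2, -1.2, -1.3]
opening: 0.176
grip_force: 30.0
```

Emit:
{"op": "step_arm", "data": {
  "increments": [
    {"slide":[0,0,0],"roll":0},
    {"slide":[0,0,0],"roll":0}
  ]
}}

```text
t: 40.38
eef_pos: [539.7, 321.4, 98.9]
tcp_rot: [-3.141, -0.001, 3.091]
ft_force: [-0.0, -0.0, -0.6]
opening: 0.173
grip_force: 30.0
```

Run:
```python
from h import *
s=state();print(s["eef_pos"],s["tcp_rot"],s["opening"],s["grip_force"])
print(goto([540,325,12],3.11))
c,P=look((425,660,115,370),[(60,90)],"side",amin=50)
```

```text
[539.6623857  321.42002311  98.94136135] [-3.14107632e+00 -7.85880445e-04  3.09115870e+00] 0.17337148889404763 29.999864995479584
([-0.0002, 0.0036, 0.0869], np.float64(-0.019))
60 90
[539.8 321.3  99.1] [-3.141e+00 -1.000e-03  3.091e+00] 0.18 40.425
```

Emit:
{"op": "step_arm", "data": {
  "increments": [
    {"slide":[0,0.003,0.04],"roll":0},
    {"slide":[0,0.003,0.08],"roll":0},
    {"slide":[0,0.003,0.087],"roll":0},
    {"slide":[0,0.003,0.087],"roll":0}
  ]
}}

```text
t: 40.92
eef_pos: [540.2, 324.6, 12.7]
tcp_rot: [-3.141, -0.001, 3.091]
ft_force: [1.5, 0.6, -0.8]
opening: 0.177
grip_force: 30.0
```

Emit:
{"op": "step_arm", "data": {
  "increments": [
    {"slide":[0,0,0],"roll":0},
    {"slide":[0,0,0],"roll":0},
    {"slide":[0,0,0],"roll":0},
    {"slide":[0,0,0],"roll":0}
  ],
  "fingers": 0.5
}}

```text
t: 41.42
eef_pos: [540.2, 325.6, 12.3]
tcp_rot: [3.141, 0.0, 3.092]
ft_force: [-0.4, 0.3, 0.1]
opening: 0.49
grip_force: 0.0
```

Emit:
{"op": "step_arm", "data": {
  "increments": [
    {"slide":[0,0,-0.06],"roll":0},
    {"slide":[0,0,-0.12],"roll":0},
    {"slide":[0.01,-0.06,-0.16],"roll":0.18},
    {"slide":[0.02,-0.12,-0.17],"roll":0.36},
    {"slide":[0.03,-0.18,-0.17],"roll":0.54}
  ]
}}

```text
t: 42.05
eef_pos: [502.4, 152.6, 183.2]
tcp_rot: [3.14, 0.002, 2.547]
ft_force: [0.3, -0.6, 0.8]
opening: 0.498
grip_force: 0.0
```

Emit:
{"op": "step_arm", "data": {
  "increments": [
    {"slide":[0,0,0],"roll":0.18},
    {"slide":[0,0,0],"roll":0.36},
    {"slide":[0,0,0],"roll":0.54},
    {"slide":[0,0,0],"roll":0.72},
    {"slide":[0,0,0],"roll":0.9}
  ]
}}

```text
t: 42.68
eef_pos: [502.6, 154.0, 182.0]
tcp_rot: [3.142, -0.0, 1.646]
ft_force: [0.3, -0.5, -0.1]
opening: 0.5
grip_force: 0.0
```

Emit:
{"op": "step_arm", "data": {
  "increments": [
    {"slide":[0,0,0],"roll":0.07},
    {"slide":[0,0,0],"roll":0.07}
  ]
}}

```text
t: 42.92
eef_pos: [502.6, 154.0, 182.0]
tcp_rot: [3.141, -0.0, 1.582]
ft_force: [0.3, 0.4, -0.6]
opening: 0.501
grip_force: 0.0
```

Run:
```python
from h import *
c,P=look((420,660,115,370),[(27,37.5),(20.5,37.5)],amin=200)
h,im=topdown([c],(390,700,90,400),1,0);cv2.imwrite("pics/td4.png",im[...,::-1])
print(goto([509.3,195.5,75],1.57))
```

```text
27 37.5
   [449.63, 197.4, 1.53, 103.71, 28.97, 2941.0]
   [509.5, 197.5, 1.57, 102.0, 28.0, 2193.0]
   [540.5, 126.14, 3.11, 240.1, 1.88, 348.0]
   [570.5, 189.0, 1.57, 103.0, 28.0, 2894.0]
   [630.34, 180.92, 1.47, 66.27, 36.42, 2355.0]
20.5 37.5
   [449.68, 197.4, 1.53, 103.71, 29.06, 2965.0]
   [509.5, 197.0, 1.57, 103.0, 28.0, 2456.0]
   [539.83, 324.22, 3.09, 155.61, 17.87, 2632.0]
   [540.5, 126.14, 3.11, 240.1, 1.88, 376.0]
   [570.5, 189.0, 1.57, 103.0, 28.0, 2894.0]
   [630.23, 180.96, 1.47, 66.35, 36.57, 2386.0]
[502.7 154.  182. ] [ 3.141 -0.     1.584] 0.5 42.975
([0.0414, 0.0072, 0.107], np.float64(0.014))
```

View pics/td4.png

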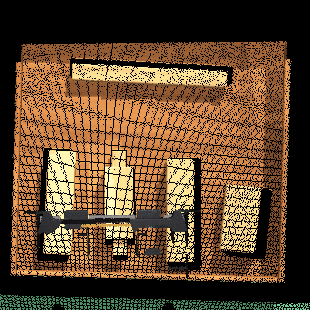

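The strip now lies on the crate floor at (540,324), and rail D is free at (509.5,197).

Emit:
{"op": "step_arm", "data": {
  "increments": [
    {"slide":[0.043,0.0075,0.04],"roll":0.01},
    {"slide":[0.043,0.0075,0.08],"roll":0.01},
    {"slide":[0.043,0.0075,0.107],"roll":0.01},
    {"slide":[0.043,0.0075,0.107],"roll":0.01},
    {"slide":[0.043,0.0075,0.107],"roll":0.01}
  ],
  "fingers": 0.47
}}

```text
t: 43.6
eef_pos: [510.2, 197.1, 75.9]
tcp_rot: [3.141, -0.0, 1.572]
ft_force: [-0.5, 0.4, 0.9]
opening: 0.469
grip_force: 0.0
```

Run:
```python
from h import *
s=state();print(s["eef_pos"],s["tcp_rot"],s["opening"]);print(goto([509.5,197,10],1.57))
```

```text
[510.21410738 197.12239344  75.89577793] [ 3.14052109e+00 -3.53184976e-04  1.57234211e+00] 0.46941854547570644
([-0.0001, -0.0007, 0.0659], np.float64(0.002))
```

Emit:
{"op": "step_arm", "data": {
  "increments": [
    {"slide":[0,-0.0007,0.04],"roll":0},
    {"slide":[0,-0.0007,0.062],"roll":0},
    {"slide":[0,-0.0007,0.065],"roll":0},
    {"slide":[0,-0.0007,0.065],"roll":0}
  ]
}}

```text
t: 44.1
eef_pos: [509.7, 197.2, 11.2]
tcp_rot: [3.14, -0.001, 1.572]
ft_force: [0.6, -0.0, 0.7]
opening: 0.471
grip_force: 0.0
```

Emit:
{"op": "step_arm", "data": {
  "increments": [
    {"slide":[0,0,0],"roll":0},
    {"slide":[0,0,0],"roll":0},
    {"slide":[0,0,0],"roll":0},
    {"slide":[0,0,0],"roll":0}
  ],
  "fingers": 0
}}

```text
t: 44.6
eef_pos: [509.4, 197.2, 10.7]
tcp_rot: [3.14, -0.0, 1.572]
ft_force: [-1.0, -0.7, 7.9]
opening: 0.291
grip_force: 30.0
```

Emit:
{"op": "step_arm", "data": {
  "increments": [
    {"slide":[0,0,-0.05],"roll":0},
    {"slide":[0,0,-0.1],"roll":0},
    {"slide":[-0.04,0.015,-0.125],"roll":-0.03},
    {"slide":[-0.09,0.03,-0.125],"roll":-0.03},
    {"slide":[-0.14,0.054,-0.125],"roll":-0.03}
  ]
}}

```text
t: 45.22
eef_pos: [563.3, 55.9, 135.7]
tcp_rot: [3.141, -0.0, 1.603]
ft_force: [0.9, 0.6, 0.0]
opening: 0.291
grip_force: 30.0
```

Emit:
{"op": "step_arm", "data": {
  "increments": [
    {"slide":[-0.051,0,0.04],"roll":0},
    {"slide":[-0.051,0,0.09],"roll":0},
    {"slide":[-0.051,0,0.098],"roll":0},
    {"slide":[-0.051,0,0.098],"roll":0},
    {"slide":[-0.051,0,0.098],"roll":0}
  ]
}}

```text
t: 45.85
eef_pos: [565.6, 6.7, 38.7]
tcp_rot: [3.139, 0.0, 1.603]
ft_force: [-0.1, 0.1, -0.5]
opening: 0.293
grip_force: 30.0
```

Run:
```python
from h import *
s=state();print(s["eef_pos"],s["tcp_rot"],s["opening"],s["grip_force"]);print(goto([564,6.6,22.5],1.6))
```

```text
[565.60542624   6.74448838  38.69164076] [3.13899453e+00 2.45159276e-04 1.60286224e+00] 0.29321016435534397 29.954933524131775
([-0.0001, -0.0016, 0.0162], np.float64(0.003))
```

Emit:
{"op": "step_arm", "data": {
  "increments": [
    {"slide":[0,-0.0016,0.008],"roll":0.003},
    {"slide":[0,-0.0016,0.0152],"roll":0.003},
    {"slide":[0,-0.0016,0.016],"roll":0.003},
    {"slide":[0,-0.0016,0.016],"roll":0.003}
  ]
}}

```text
t: 46.35
eef_pos: [563.3, 6.3, 21.7]
tcp_rot: [3.141, -0.0, 1.599]
ft_force: [-3.9, 1.4, 12.8]
opening: 0.293
grip_force: 30.0
```

Emit:
{"op": "step_arm", "data": {
  "increments": [
    {"slide":[0,0,0],"roll":0},
    {"slide":[0,0,0],"roll":0},
    {"slide":[0,0,0],"roll":0},
    {"slide":[0,0,0],"roll":0}
  ],
  "fingers": 0.5
}}

```text
t: 46.85
eef_pos: [563.1, 6.1, 20.8]
tcp_rot: [-3.141, -0.0, 1.599]
ft_force: [0.2, -1.2, 0.1]
opening: 0.493
grip_force: 0.0
```

Emit:
{"op": "step_arm", "data": {
  "increments": [
    {"slide":[0,0,-0.06],"roll":0},
    {"slide":[0,0,-0.12],"roll":0},
    {"slide":[-0.03,0,-0.17],"roll":0.01},
    {"slide":[-0.075,0,-0.19],"roll":0.02},
    {"slide":[-0.12,0,-0.2],"roll":0.03}
  ]
}}

```text
t: 47.48
eef_pos: [566.7, -115.0, 222.6]
tcp_rot: [3.139, 0.001, 1.569]
ft_force: [-0.4, 0.4, -0.8]
opening: 0.497
grip_force: 0.0
```

Emit:
{"op": "step_arm", "data": {
  "increments": [
    {"slide":[-0.04,0,0],"roll":0},
    {"slide":[-0.04,0,0],"roll":0},
    {"slide":[-0.04,0,0],"roll":0}
  ]
}}

```text
t: 47.85
eef_pos: [566.2, -153.4, 220.7]
tcp_rot: [-3.141, -0.001, 1.568]
ft_force: [0.8, -0.7, -0.5]
opening: 0.5
grip_force: 0.0
```

Run:
```python
from h import *
c,P=look((380,700,-80,90),[(36,52),(43,52)])
save(c,"w5")
a=cam("scene");print(blobs(cloud(a),(325,515,-330,-150),28,60,2))
```

```text
36 52
   [444.92, 0.97, 1.6, 102.99, 29.3, 2484.0]
   [503.82, 2.59, 1.6, 98.17, 29.04, 2407.0]
   [563.43, 3.01, 1.59, 97.3, 28.67, 2361.0]
   [623.09, 2.93, 1.6, 97.24, 29.18, 2406.0]
43 52
   [444.89, 1.83, 1.6, 72.71, 29.3, 2040.0]
   [503.63, 5.63, 1.59, 72.29, 29.04, 2029.0]
   [563.36, 6.31, 1.59, 72.22, 28.67, 2008.0]
   [623.09, 6.32, 1.6, 72.25, 28.99, 2023.0]
[ 566.3 -153.   220.7] [-3.141 -0.     1.569] 0.5 47.9
[[402.48, -240.7, 1.63, 102.18, 59.8, 4056.0]]
```

View pics/w5.png

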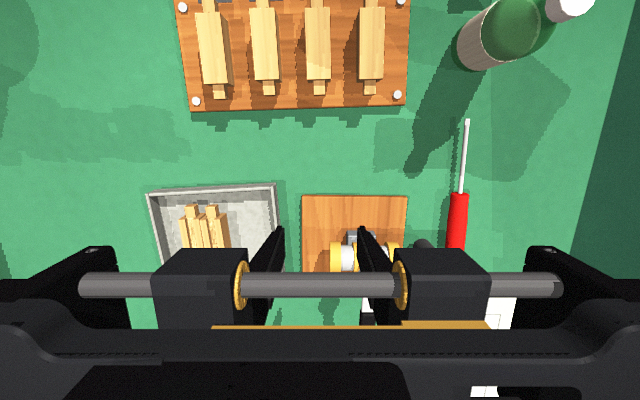

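All four rails sit centred on their pads, within about 2 mm of the pad centres. Both done rails lie flat in the tray. Now I'll reopen the valve.

Emit:
{"op": "step_arm", "data": {
  "increments": [
    {"slide":[-0.055,0.019,0],"roll":0},
    {"slide":[-0.11,0.038,0],"roll":0},
    {"slide":[-0.165,0.058,0.01],"roll":0},
    {"slide":[-0.169,0.058,0.02],"roll":0},
    {"slide":[-0.169,0.058,0.02],"roll":0}
  ],
  "fingers": 0.6
}}

```text
t: 48.58
eef_pos: [623.8, -321.7, 199.6]
tcp_rot: [-3.14, -0.002, 1.569]
ft_force: [-0.2, 1.6, 0.7]
opening: 0.602
grip_force: 0.0
```

Run:
```python
from h import *
c=cam("wrist");P=cloud(c);print(blobs(P,(560,690,-400,-262),98,118,1,100))
s=state();print(s["eef_pos"],s["tcp_rot"],s["opening"]);print(goto([625,-321,87],1.571))
print([px2w(c,*m["uv"],z=112).round() for m in mark_of("wrist","valve_axis")])
```

```text
[[622.5, -308.5, 1.57, 94.0, 22.0, 1617.0]]
[ 623.99569093 -321.38097505  200.66258222] [-3.14067883e+00 -9.43629769e-04  1.56991892e+00] 0.6023902136431512
([0.0004, 0.001, 0.1137], np.float64(-0.001))
[array([ 620., -250.,  112.])]
```

Emit:
{"op": "step_arm", "data": {
  "increments": [
    {"slide":[0,0,0.05],"roll":0},
    {"slide":[0,0,0.1],"roll":0},
    {"slide":[0,0,0.113],"roll":0},
    {"slide":[0,0,0.113],"roll":0}
  ]
}}

```text
t: 49.18
eef_pos: [624.6, -322.4, 88.9]
tcp_rot: [3.141, 0.0, 1.57]
ft_force: [0.1, 0.1, 0.3]
opening: 0.604
grip_force: 0.0
```

Emit:
{"op": "step_arm", "data": {
  "increments": [
    {"slide":[0,0,0],"roll":0},
    {"slide":[0,0,0],"roll":0},
    {"slide":[0,0,0],"roll":0},
    {"slide":[0,0,0],"roll":0},
    {"slide":[0,0,0],"roll":0}
  ],
  "fingers": 0
}}

```text
t: 49.8
eef_pos: [622.0, -323.0, 88.1]
tcp_rot: [-3.137, -0.001, 1.569]
ft_force: [-13.9, -0.7, 6.2]
opening: 0.186
grip_force: 30.0
```

Emit:
{"op": "step_arm", "data": {
  "increments": [
    {"slide":[0,0,0],"roll":0},
    {"slide":[0,0,0],"roll":0}
  ]
}}

```text
t: 50.05
eef_pos: [622.0, -323.0, 88.1]
tcp_rot: [-3.137, -0.001, 1.568]
ft_force: [-11.5, 0.0, 7.4]
opening: 0.191
grip_force: 30.0
```

Run:
```python
from h import *
s=state();print(s["eef_pos"],s["tcp_rot"],s["opening"],s["grip_force"])
a=np.array([624,-252.]);p0=s["eef_pos"];y0=s["tcp_rot"][2];R=np.linalg.norm(p0[:2]-a)
Y=np.linspace(y0,-0.03,11)
for k,yw in enumerate(Y):
    t=np.r_[a-R*np.array([np.cos(yw),np.sin(yw)]),p0[2]]
    if k: print(goto(t,yw,(pc,yc)))
    if k%5==0: pc,yc=t,yw
```

```text
[ 621.97540756 -323.04295738   88.09338015] [-3.13720166e+00 -1.25077863e-03  1.56832728e+00] 0.1905881102376794 29.992727637290955
([0.0009, -0.0113, -0.0], np.float64(0.16))
([0.0036, -0.0223, -0.0], np.float64(0.32))
([0.008, -0.0328, -0.0], np.float64(0.479))
([0.014, -0.0424, -0.0], np.float64(0.639))
([0.0215, -0.0509, -0.0], np.float64(0.799))
([0.0009, -0.0113, -0.0], np.float64(0.16))
([0.0036, -0.0223, -0.0], np.float64(0.32))
([0.008, -0.0328, -0.0], np.float64(0.479))
([0.014, -0.0424, -0.0], np.float64(0.639))
([0.0215, -0.0509, -0.0], np.float64(0.799))
```

Emit:
{"op": "step_arm", "data": {
  "increments": [
    {"slide":[0.001,-0.0113,0],"roll":0.16},
    {"slide":[0.0036,-0.0223,0],"roll":0.32},
    {"slide":[0.008,-0.0328,0],"roll":0.479},
    {"slide":[0.014,-0.0424,0],"roll":0.639},
    {"slide":[0.0215,-0.0509,0],"roll":0.799}
  ]
}}

```text
t: 50.68
eef_pos: [572.2, -301.7, 88.2]
tcp_rot: [-3.141, 0.001, 0.765]
ft_force: [-3.1, -0.8, 2.2]
opening: 0.191
grip_force: 30.0
```

Emit:
{"op": "step_arm", "data": {
  "increments": [
    {"slide":[0.001,-0.0113,0],"roll":0.16},
    {"slide":[0.0036,-0.0223,0],"roll":0.32},
    {"slide":[0.008,-0.0328,0],"roll":0.479},
    {"slide":[0.014,-0.0424,0],"roll":0.639},
    {"slide":[0.0215,-0.0509,0],"roll":0.799}
  ]
}}

```text
t: 51.3
eef_pos: [552.8, -251.0, 88.3]
tcp_rot: [3.139, -0.0, -0.034]
ft_force: [-2.8, -55.3, -8.6]
opening: 0.191
grip_force: 30.0
```

Emit:
{"op": "step_arm", "data": {
  "increments": [
    {"slide":[0,0,0],"roll":0}
  ]
}}

```text
t: 51.42
eef_pos: [552.9, -251.7, 88.2]
tcp_rot: [3.138, -0.0, -0.03]
ft_force: [-4.3, -12.7, -1.1]
opening: 0.189
grip_force: 29.9
```

Emit:
{"op": "step_arm", "data": {
  "increments": [
    {"slide":[0,0,0],"roll":0},
    {"slide":[0,0,0],"roll":0},
    {"slide":[0,0,0],"roll":0},
    {"slide":[0,0,0],"roll":0}
  ],
  "fingers": 0.6
}}

```text
t: 51.92
eef_pos: [553.3, -249.7, 87.9]
tcp_rot: [-3.141, -0.0, -0.029]
ft_force: [-0.6, -0.1, -0.1]
opening: 0.551
grip_force: 0.0
```

Emit:
{"op": "step_arm", "data": {
  "increments": [
    {"slide":[0,0,-0.06],"roll":0},
    {"slide":[0,0,-0.12],"roll":0},
    {"slide":[0,0,-0.18],"roll":0},
    {"slide":[0,0,-0.2],"roll":0},
    {"slide":[0,0,-0.2],"roll":0}
  ]
}}

```text
t: 52.55
eef_pos: [553.5, -249.9, 289.3]
tcp_rot: [3.14, -0.003, -0.029]
ft_force: [-0.3, -1.0, -1.3]
opening: 0.599
grip_force: 0.0
```

Run:
```python
from h import *
c,P=look((500,612,-300,-200),[(103,118)],amin=100)
a=cam("scene");Q=cloud(a)
print(blobs(Q,(395,670,-70,80),36,52,2),blobs(Q,(325,515,-330,-150),28,60,2))
k=np.vstack([c["color"][:260],a["color"][80:]]);cv2.imwrite("pics/fin.png",k[...,::-1])
```

```text
103 118
   [566.5, -253.0, 0.0, 92.0, 21.0, 1557.0]
[ 553.1 -249.7  287.6] [-3.142 -0.    -0.029] 0.6 52.6
[[445.55, 2.04, 1.64, 105.65, 31.29, 2576.0], [505.0, 7.0, 1.57, 104.0, 30.0, 2528.0], [563.0, 6.0, 1.57, 106.0, 30.0, 2664.0], [623.0, 7.0, 1.57, 104.0, 30.0, 2640.0]] [[402.36, -241.23, 1.62, 101.97, 60.42, 4084.0]]
```

View pics/fin.png

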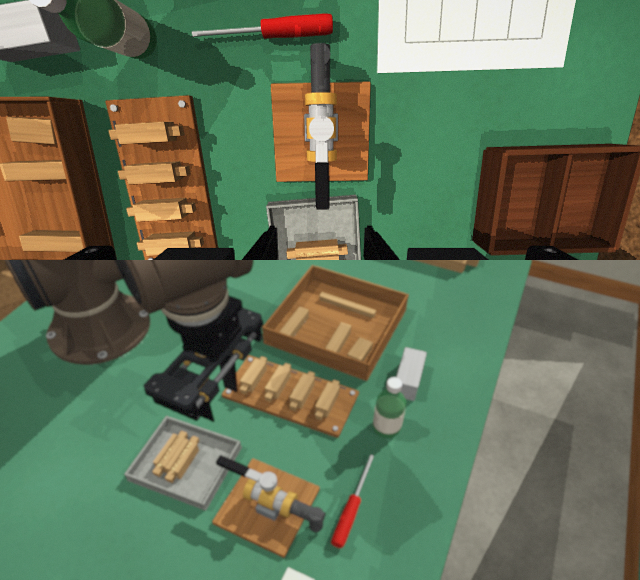

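The picture shows the lever in line with the pipe (black grip at (322,185), pipe end at (320,65)). Four rails are on the jig, the done rails are in the tray and the offcuts are in the crate. I'll hand in the job.

```bash
python3 -c "
from cell import env
print(env.job_done())"
```

```text
the job is handed in; nothing more can be done
None
```

The job is handed in: the valve was shut first and is fully open again, both finished rails lie flat side by side in the tray, four new rails are centred on their pads to within about 2 mm, and the offcuts are still in the crate with only the strip moved aside.

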